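# Weigh down a glued porthole panel

### The job

The white printed porthole panel has just been glued to its backing board; weigh it down while the glue sets, keeping all weight off the dome. First stand the narrow wooden block in the middle of the panel's short flat and the broad block in the middle of its long flat, cork face down and square to the panel, then lay the plywood board level across both blocks, in line with the panel and centred over its length and width. Last, set the steel weight gently, knob up, on the middle of the board, and leave everything else on the bench where it is.

Things in the scene. Friction and masses are not known exactly. Their poses are not given: they have to be found in the camera images.
- panel: Fixed plywood backing 254 x 104 x 9 mm; centred on it a white panel 230 x 80 mm, upper face 15 mm above the bench. Origin: middle of the underside; x along the length, z up; any yaw. Porthole, 76 mm across, at x = -25 mm, y = 0, its dome 40 mm above the bench. Flats, 80 mm across: short one x -115 to -65 mm (centre -90), long one x 15 to 115 mm (centre 65), both centred on y = 0.
- narrow_block: Loose beech block 30 x 50 x 40 mm (x, y, z) with a 3 mm cork face underneath, about 0.05 kg, cork down at the start. Origin: centre of the underside. On the short flat its 30 mm side (x) goes along the panel's length, its 50 mm side across it.
- broad_block: Loose beech block 80 x 50 x 40 mm (x, y, z) with a 3 mm cork face underneath, about 0.11 kg, cork down at the start. Origin: centre of the underside. On the long flat its 80 mm side (x) goes along the panel's length, its 50 mm side across it.
- board: Loose plywood strip 230 x 50 x 18 mm (x, y, z), about 0.14 kg, lying flat, the only strip that long; as long as the white panel. Origin: centre of the underside, z up. Resting on the two 40 mm blocks its underside is 55 mm above the bench, clear of the dome.
- weight: Loose turned steel weight standing upright: round body 50 mm in diameter and 36 mm high, a thin neck and a 28 mm round knob above it, 56 mm high in all, about 0.6 kg. Origin: centre of the underside, z up.
- disc: Bystander: loose white printed round disc, 116 mm in diameter, 24 mm thick, beyond the panel. Origin: centre of the underside. Leave it.
- tape_roll: Bystander: loose roll of paper tape lying flat, 100 mm outside and 76 mm inside diameter, 24 mm high, beyond the panel. Origin: centre of the underside. Leave it.
- jar: Bystander: loose lidded glue jar, 50 mm in diameter, 55 mm high, standing beyond the panel. Origin: centre of the underside. Leave it.
Mind the look-alikes: they are no part of the job. Of the things that look like the weight, the middle-sized one is meant. What is shaped like the board but purple is not meant.

How it is judged:
By the outcome, as a careful person would: the job done as asked, in the order asked, and still so for the second after the job is handed in, with the robot touching nothing.
It also fails if it takes over 112 s, if anything falls off the work surface, if the arm or the gripper's body presses on something with over 40 N, if the wrist force passes 120 N, or if a joint passes its speed limit or range.

### The arm

A 6-joint arm with a two-finger parallel gripper is mounted at the origin on the work surface. World frame = base frame: x ahead of the robot, y to its left, z up, the work surface at z = 0. Lengths are in mm, angles in degrees, forces in N, time in s.
With the tool pointing down it reaches from about 325 to 900 mm from the base axis. Payload 6.1 kg.
Tool frame: the origin (TCP) lies on the centre line of the jaws, within the pads' length; the fingertips stand 11 mm ahead of it and the grasp point (between the pads) lies 8 mm behind it; x points along the fingers, z is the direction in which the jaws open and shut, and the axes are right-handed (so a half turn about x gives the same grasp; the last joint's range is limited). The gripper opens to 87 mm and grips with 3 to 60 N. Pads are 19 mm wide; open, the fingers measure 117 mm over their backs; the gripper's body (75 mm by 190 mm) begins 51 mm behind the grasp point.
Start: joints at [59.238, 12.628, 87.462, -0, 79.91, -7.225], TCP at [249.587, 572.994, 233.538] pointing down, gripper open.
Joint ranges: [-170.65, 170.65], [-52.31, 119.04], [5.05, 147.46], [-71.25, 251.25], [11.57, 151.72], [-153.62, 153.62]. Speed limits (degrees/s): [147.25, 147.25, 172.46, 180, 180, 180].

### API

Orientations are given as a 3x3 rotation matrix whose columns are the frame's x, y, z axes.
In Python, from workcell import monitor, vision, workorder, models gives the robot as it stands.
- The arm moves only by the tool step_arm, never from a script. Its argument "moves" is a list of rows, each a list of 2 entries, a list of its own where there are three numbers: the shift along the tool's x, y, z in units of 0.025 m (1.0 is 0.025 m), then the turn, a rotation vector about the tool's x, y, z in units of 5 degrees (1.0 is 5 degrees). A call has 1 to 5 rows; each row shifts and turns the commanded pose from where the row before left it, along the tool's axes as they then stand; what a row does not reach is not made up. A row lasts 1/12 s, in which the tool goes at most 41.7 mm and 7.16 degrees, less where a joint would pass 70% of its speed; a pose out of reach is approached as far as the arm can. A call with a number of a shift or a turn outside -1 to 1 is refused whole. A call with a gripper value outside its range is refused whole. "hand" is the gripper's target within -1 to 1 (fully open at 1, half-way at 0, shut at -1), set as the call begins (left out, the last holds). The fingers move at their own pace and stop on an object; the grip force is fixed at half the most. Time passes only in rows, so rows that do not move let the fingers close. It gives the time, the measured TCP pose, the force and the opening at its end, in the units of the state.
- monitor.get_obs(): the state, without advancing time (a new reading comes with each control period).
- vision.snapshot(name): name is "side" or "top"; returns the picture (384x512x3 uint8, red, green, blue); there is no depth.
- vision.camera_model(name): a dict with "fx", "fy", "cx", "cy" (pixels), "rvec" (rotation vector, rad) and "tvec" (3), from world to camera coordinates, as OpenCV has them. Camera axes: x right, y down, z forward; pixel columns grow to the right and rows downward; lengths in mm; the calibration is good to about 2 mm. A picture is of the moment at which its call begins. camera_model takes no time and is no camera call.
- workorder.hand_in(): hands the job in, once; it reports no verdict.
Trained networks look in the newest picture that a camera, given by its name, has taken for a name from the list of things; names that differ only in an ending like _2 or _b are one class to them, and where a whole thing is asked for, a point or a joint stands for the part that bears it (a point fixed in the world has none). Each returns a list of dicts, best first, with "score" (0 to 1); they miss things now and then, are a little off and sometimes report something else, mostly with a low value. They report only what shows in the picture. A call takes as long as a camera call. They do not tell look-alikes from the thing itself.
- models.find_in(camera, label): "extent" ([left, top, right, bottom] in pixels, round what is visible of it).
- models.trace(camera, label): "pixels" (384x512 bool, what is visible of it) and "extent" ([left, top, right, bottom] in pixels, round what is visible of it).
- models.pinpoint(camera, label): "pixel" ([row, column] in pixels: a listed point, or the origin of a listed thing).
The state is a dict: "time_s": time; "joint_positions": joint angles; "dq": joint speeds; "effort": joint torques, N m; "tcp_pos": TCP position; "orientation": TCP orientation; "contact_force": force on the tool from outside, world axes, zero at the start; "torque": the same for the moment, N m; "grip_width": finger opening in mm.
Only numpy, scipy, OpenCV 4.12 (cv2) and the standard library are available. Lean on these libraries where they do the work, as an engineer would, in place of code of your own. Each camera call takes 0.05 s, during which the arm holds its last target.

## Working session

There is one attempt and no reset: what is moved stays moved. The work goes in short steps, Python scripts to look and compute and a tool call to move; the robot and the scene stay as the last step left them, time stands still between calls to the robot, and variables do not carry over. Pictures are saved under pics/ and viewed, and the job is handed in when it is done.

Besides the shell and the picture viewer there is one more tool, called after ">>>" by a JSON object that holds its "api" and its "payload". step_arm: Moves the arm, as the interface text tells. Shifts and turns lie within -1 to 1; 1 stands for 0.025 m of shift or 5 degrees of turn. Its arguments: {"type":"object","properties":{"moves":{"type":"array","items":{"type":"array"}},"hand":{"type":"number"}},"required":["moves"]}

```bash
ls; mkdir -p pics
python3 - <<'E'
from workcell import monitor, vision, workorder, models
import cv2
for n in("top","side"):
    im=vision.snapshot(n); cv2.imwrite(f"pics/{n}0.png",im[:,:,::-1]); m=vision.camera_model(n)
    print(n,{k:(v if not hasattr(v,'tolist') else v.tolist()) for k,v in m.items()})
    for l in ["panel","narrow_block","broad_block","board","weight"]:
        print(l,[( [round(float(x)) for x in d["pixel"]],round(float(d["score"]),2)) for d in models.pinpoint(n,l)])
print(monitor.get_obs())
E
```

```text
pics
top {'fx': 360.9126416282242, 'fy': 360.9126416282242, 'cx': 257.0941324211185, 'cy': 193.87048636580212, 'rvec': [2.223722101635536, -2.1678475690459877, 0.0675251435666617], 'tvec': [-40.954029293543606, 471.2336325174114, 965.8858772679649]}
panel [([162, 243], 0.57)]
narrow_block [([192, 153], 0.76), ([97, 183], 0.66)]
broad_block [([172, 108], 0.66)]
board [([196, 342], 0.94), ([96, 184], 0.61), ([302, 358], 0.6)]
weight [([230, 405], 0.83), ([177, 418], 0.65), ([196, 386], 0.6)]
side {'fx': 372.93931294918644, 'fy': 372.93931294918644, 'cx': 253.0507949317888, 'cy': 192.90816969745524, 'rvec': [2.3972836993567967, -0.5145423030361603, 0.16154787194064213], 'tvec': [-449.7771918158862, 144.2158460275761, 842.4498196089879]}
panel [([174, 276], 0.62)]
narrow_block [([131, 213], 0.48)]
broad_block [([105, 215], 0.68), ([120, 308], 0.33)]
board [([271, 286], 0.68), ([347, 176], 0.55)]
weight [([328, 328], 0.9), ([373, 299], 0.87), ([351, 375], 0.72)]
{'time_s': 0.6, 'joint_positions': array([ 5.92374925e+01,  1.26259685e+01,  8.74624328e+01, -6.47687487e-04,
        7.99114866e+01, -7.22367065e+00]), 'dq': array([-0.06517863, -0.14947746,  0.00070707,  0.02954598,  0.09419045,
       -0.04835419]), 'effort': array([ 7.81160252e-04, -4.94241071e+01, -3.87496340e+01,  7.00729340e-02,
        4.71091177e-02, -1.58240482e-05]), 'tcp_pos': array([249.59264837, 572.98345622, 233.55557964]), 'orientation': array([[ 1.05652266e-05, -9.16790370e-01,  3.99368774e-01],
       [-4.00963723e-06,  3.99368774e-01,  9.16790370e-01],
       [-1.00000000e+00, -1.12874219e-05,  5.43424782e-07]]), 'contact_force': array([ 0.15777205, -0.9997529 , -0.03508536]), 'torque': array([-0.07234254, -0.00432675,  0.02446003]), 'grip_width': 86.92217920341984}
```

Run:
```python
import cv2
for n in("top","side"):
    im=cv2.imread(f"pics/{n}0.png"); cv2.imwrite(f"pics/{n}0b.png",cv2.resize(im,(800,600),interpolation=cv2.INTER_CUBIC))
```

```text
(no output)
```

View pics/top0b.png

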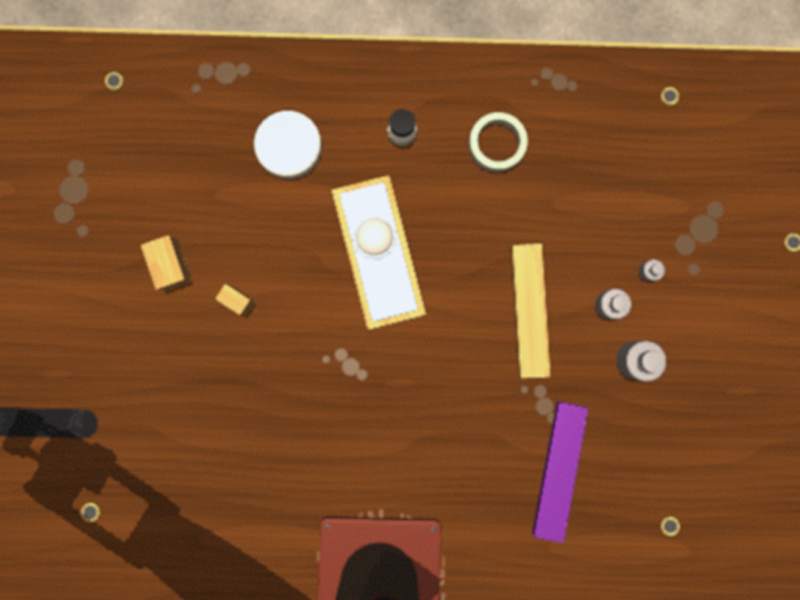

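View pics/side0b.png

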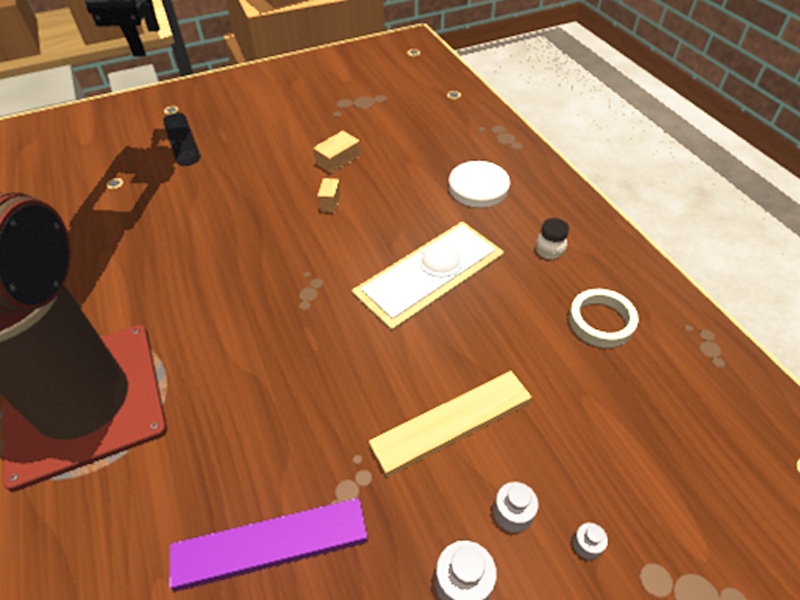

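Top view, 800x600 scale. The weight candidates are small at (653,270), middle at (614,304) and large at (644,361), so the middle one is the target. The board candidates are natural wood at (531,311) and purple at (560,472), so the natural one. The broad block is at (163,263) and the narrow block at (234,299). The panel is at (378,252), with the dome towards its far end.

Next I'll fit poses with box silhouettes.

```bash
cat > h.py <<'E'
import numpy as np, cv2
from scipy.optimize import minimize
from scipy.spatial.transform import Rotation as R
from workcell import monitor, vision, workorder, models
CM={n:vision.camera_model(n) for n in("top","side")}
def proj(n,P):
    m=CM[n];K=np.array([[m["fx"],0,m["cx"]],[0,m["fy"],m["cy"]],[0,0,1.]])
    return cv2.projectPoints(np.asarray(P,float).reshape(-1,1,3),np.array(m["rvec"],float),np.array(m["tvec"],float),K,None)[0].reshape(-1,2)
def back(n,uv,z):
    m=CM[n];Rm=cv2.Rodrigues(np.array(m["rvec"],float))[0];t=np.array(m["tvec"],float)
    d=Rm.T@np.array([(uv[0]-m["cx"])/m["fx"],(uv[1]-m["cy"])/m["fy"],1]);c=-Rm.T@t
    return c+d*(z-c[2])/d[2]
def boxpts(p,dims,z0):
    x,y,a=p;c,s=np.cos(np.radians(a)),np.sin(np.radians(a))
    L,W,H=dims
    return [[x+c*i*L/2-s*j*W/2,y+s*i*L/2+c*j*W/2,z0+k*H] for i in(-1,1) for j in(-1,1) for k in(0,1)]
def cylpts(p,r,z0,h):
    t=np.linspace(0,2*np.pi,40,endpoint=False)
    return [[p[0]+r*np.cos(a),p[1]+r*np.sin(a),z] for a in t for z in(z0,z0+h)]
S=8
def sil(n,P,shape=(384,512)):
    h=cv2.convexHull(proj(n,P).astype(np.float32)).reshape(-1,2)
    x0,y0=np.floor(h.min(0)-6).astype(int);x1,y1=np.ceil(h.max(0)+6).astype(int)
    m=np.zeros(((y1-y0)*S,(x1-x0)*S),np.float32)
    q=((h+0.5-[x0,y0])*S-0.5)
    cv2.fillConvexPoly(m,np.round(q*16).astype(np.int32),1,shift=4)
    m=cv2.resize(m,(x1-x0,y1-y0),interpolation=cv2.INTER_AREA)
    full=np.zeros((shape[0]+200,shape[1]+200),np.float32)
    full[y0+100:y1+100,x0+100:x1+100]=m
    return full[100:-100,100:-100]
def fit(obs,gen,p0):
    # obs: dict cam->float mask
    def cost(p):
        return sum(((sil(n,gen(p))-m)**2).sum() for n,m in obs.items())
    best=None
    st=np.array([6,6,5.])[:len(p0)]
    p=np.array(p0,float)
    for k in range(3):
        sim=np.vstack([p]+[p+st*e for e in np.eye(len(p))])
        r=minimize(cost,p,method="Nelder-Mead",options=dict(initial_simplex=sim,xatol=.02,fatol=.01,maxiter=300)); p=r.x; st=st/2
    return p,r.fun
def show(n,name,crop=None):
    im=vision.snapshot(n)[:,:,::-1]
    if crop: x0,y0,x1,y1=crop; im=im[y0:y1,x0:x1]
    s=min(800/im.shape[1],600/im.shape[0]); cv2.imwrite(name,cv2.resize(im,None,fx=s,fy=s,interpolation=cv2.INTER_CUBIC))
E
python3 - <<'E'
from h import *
np.set_printoptions(precision=2,suppress=True)
gen={"panel":lambda p:boxpts(p,(254,104,9),0),"narrow_block":lambda p:boxpts(p,(30,50,40),0),"broad_block":lambda p:boxpts(p,(80,50,40),0),"board":lambda p:boxpts(p,(230,50,18),0)}
pix={"panel":(378,252),"narrow_block":(234,299),"broad_block":(163,263),"board":(531,311)}
for n in("top","side"): vision.snapshot(n)
for l,g in gen.items():
    c=back("top",np.array(pix[l])/1.5625,10)
    obs={}
    for n in("top","side"):
        rs=models.trace(n,l); q=proj(n,[c])[0]
        ok=[r for r in rs if r["pixels"].any() and np.hypot(*(np.argwhere(r["pixels"]).mean(0)[::-1]-q))<25]
        if ok: obs[n]=ok[0]["pixels"].astype(np.float32)
        print(l,n,[round(r["score"],2) for r in rs],len(ok), ok and ok[0]["pixels"].sum())
    for sub in [["top"],["side"],["top","side"]]:
        o={k:obs[k] for k in sub if k in obs}
        if len(o)<len(sub): continue
        r=min((fit(o,g,[c[0],c[1],a]) for a in (0,20,45,90,135,160)),key=lambda t:t[1])
        print("  ",sub,r)
E
```

```text
panel top [0.55] 1 3545
panel side [0.65] 1 2839
   ['top'] (array([562.74,  14.11,  15.78]), np.float64(47.95703125))
   ['side'] (array([563.93,  17.38, 196.39]), np.float64(140.98779296875))
   ['top', 'side'] (array([563.04,  14.82,  15.71]), np.float64(226.5712890625))
narrow_block top [] 0 []
narrow_block side [0.53] 1 227
   ['side'] (array([473.08, 261.96, 154.05]), np.float64(26.293701171875))
broad_block top [0.68] 1 746
broad_block side [0.65] 1 569
   ['top'] (array([531.55, 378.05,  21.91]), np.float64(21.645751953125))
   ['side'] (array([531.75, 381.64,  22.58]), np.float64(10.96142578125))
   ['top', 'side'] (array([531.35, 379.04,  22.17]), np.float64(49.946044921875))
board top [0.82, 0.82] 1 1742
board side [0.91, 0.57, 0.3] 1 2578
   ['top'] (array([ 467.94, -253.27,  184.98]), np.float64(48.695068359375))
   ['side'] (array([ 466.37, -250.52,    4.49]), np.float64(55.179443359375))
   ['top', 'side'] (array([ 467.01, -251.32,    4.4 ]), np.float64(205.668212890625))
```

Run:
```python
import cv2
im=cv2.imread("pics/top0.png"); cv2.imwrite("pics/c1.png",cv2.resize(im[80:270,80:440],None,fx=2.2,fy=2.2,interpolation=cv2.INTER_CUBIC))
im=cv2.imread("pics/top0.png"); cv2.imwrite("pics/c2.png",cv2.resize(im[150:250,320:440],None,fx=5,fy=5,interpolation=cv2.INTER_CUBIC))
```

```text
(no output)
```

View pics/c2.png

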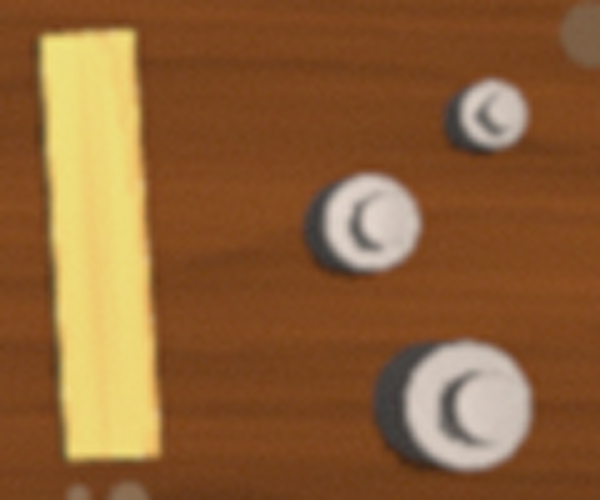

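The crop shows three knobbed weights; the middle-sized one is at about (393.6,194.4) in top pixels. The plain strip beside it is the board. I'll refine these with colour masks.

```bash
cat > col.py <<'E'
from h import *
np.set_printoptions(precision=2,suppress=True)
def cls(im,roi,fg,bg):
    """soft mask via linear projection between fg and bg colours"""
    im=im.astype(float);d=np.array(fg,float)-bg
    return np.clip(((im-bg)@d)/(d@d),0,1).astype(np.float32)
def roi(n,P,pad=5):
    h=proj(n,P);m=np.zeros((384,512),np.uint8);cv2.fillConvexPoly(m,np.round(cv2.convexHull(h.astype(np.float32))).astype(np.int32),1)
    return cv2.dilate(m,np.ones((2*pad+1,)*2,np.uint8))
def fitc(n,im,gen,p0,ch=2,thr=None,fg=None,bg=None):
    o=cls(im,None,fg,bg)*roi(n,gen(p0))
    return fit({n:o},gen,p0)
E
python3 - <<'E'
from col import *
for n in("top","side"):
    im=cv2.imread(f"pics/{n}0.png")[:,:,::-1]
    for nm,P in dict(pw=[[590,25,15],[530,0,15]],pb=[[563+118*.962,14+118*.272,9],[563-120*.962,14-120*.272,9]],bo=[[467,-252,18],[400,-255,18]],bg=[[500,100,0],[500,-100,0],[480,300,0]],nb=[[473,260,40]],bb=[[531,379,40],[531,390,40]]).items():
        print(n,nm,[im[int(round(v)),int(round(u))].tolist() for u,v in proj(n,P)])
E
```

```text
top pw [[235, 242, 249], [236, 243, 250]]
top pb [[238, 216, 150], [237, 203, 110]]
top bo [[238, 210, 117], [238, 206, 114]]
top bg [[128, 72, 29], [124, 66, 29], [132, 73, 30]]
top nb [[238, 193, 105]]
top bb [[237, 208, 114], [237, 193, 105]]
side pw [[254, 255, 254], [254, 255, 254]]
side pb [[254, 255, 255], [255, 245, 163]]
side bo [[254, 244, 162], [254, 242, 158]]
side bg [[166, 97, 54], [158, 91, 54], [254, 236, 146]]
side nb [[254, 236, 146]]
side bb [[254, 242, 155], [254, 240, 152]]
```

View pics/c1.png

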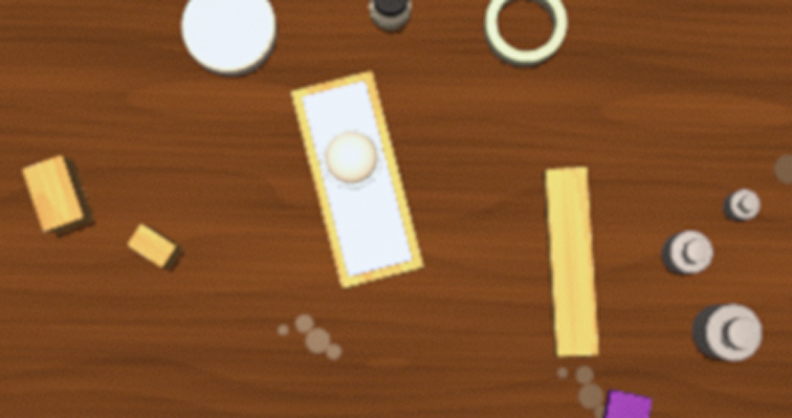

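```bash
cat >> col.py <<'E'
def face(dims,z): return lambda p:boxpts(p,(dims[0],dims[1],0.01),z)
BG=dict(top=(128,70,29),side=(160,92,54))
WOOD=dict(top=(238,203,112),side=(254,242,155))
WH=dict(top=(235,242,249),side=(254,255,254))
def fit_wood(n,im,dims,z,p0):   # top face
    return fitc(n,im,face(dims,z),p0,fg=WOOD[n],bg=BG[n])
def fit_white(n,im,p0):
    return fitc(n,im,face((230,80),15),p0,fg=WH[n],bg=WOOD[n])  # blue dominates
E
python3 - <<'E'
from col import *
for n in("top","side"):
    im=cv2.imread(f"pics/{n}0.png")[:,:,::-1]
    print(n,"white",fit_white(n,im,[563,14.5,15.8]))
    print(n,"backing",fitc(n,im,face((254,104),9),[563,14.5,15.8],fg=WOOD[n],bg=BG[n]))
    print(n,"narrow",fit_wood(n,im,(30,50),40,[473,261,150]))
    print(n,"broad",fit_wood(n,im,(80,50),40,[531.5,379,22]))
    print(n,"board",fit_wood(n,im,(230,50),18,[467,-252,4.5]))
    print(n,"boardbox",fitc(n,im,lambda p:boxpts(p,(230,50,18),0),[467,-252,4.5],fg=WOOD[n],bg=BG[n]))
c=back("top",(393.6,194.4),36);print("weight",c)
print(proj("side",[[c[0],c[1],36]]))
E
```

```text
top white (array([561.93,  15.32,  16.15]), np.float64(70.07627868652344))
top backing (array([562.17,  15.22,  16.21]), np.float64(16.100955963134766))
top narrow (array([470.66, 258.09, 148.47]), np.float64(3.649341583251953))
top broad (array([530.48, 378.93,  21.34]), np.float64(7.009058952331543))
top board (array([ 465.71, -251.96,    4.33]), np.float64(13.082979202270508))
top boardbox (array([ 465.91, -253.81,    4.38]), np.float64(40.26854705810547))
side white (array([561.52,  16.51,  16.16]), np.float64(49.5811653137207))
side backing (array([561.38,  16.04,  16.19]), np.float64(17.730318069458008))
side narrow (array([469.91, 259.19, 149.15]), np.float64(1.1387522220611572))
side broad (array([530.21, 380.38,  21.81]), np.float64(1.769667625427246))
side board (array([ 464.74, -251.29,    4.25]), np.float64(4.848097324371338))
side boardbox (array([ 466.07, -246.1 ,    4.29]), np.float64(239.72882080078125))
weight [ 478.73 -391.33   36.  ]
[[330.48 320.71]]
```

Both cameras agree to about 1 mm, so I'll set the target poses and a delta helper.

```bash
cat > need.py <<'E'
import sys,numpy as np
from workcell import monitor
def need(x,y,z,yaw,obs=None):
    o=obs or monitor.get_obs();M=np.array(o["orientation"]);p=np.array(o["tcp_pos"])
    cy=np.degrees(np.arctan2(M[1,2],M[0,2]));d=(yaw-cy+180)%360-180
    if abs(d)>90 and abs(d)>100: pass
    a=np.radians(yaw);zt=np.array([np.cos(a),np.sin(a)]);yt=np.array([-np.sin(a),np.cos(a)])
    e=np.array([x,y])-p[:2]
    print("t %.2f pos %s yaw %.2f tilt %.2f grip %.1f F %s"%(o["time_s"],np.round(p,1),cy,np.degrees(np.arccos(min(1,-M[2,0]))),o["grip_width"],np.round(o["contact_force"],1)))
    print("turn_x %.2f | then shift x %.2f y %.2f z %.2f"%(-d/5,(p[2]-z)/25,e@yt/25,e@zt/25), "j6 target ~%.0f"%(np.degrees(np.arctan2(y,x))-yaw))
if __name__=="__main__": need(*map(float,sys.argv[1:]))
E
python3 need.py 470.3 258.6 90 58.8
python3 -c "
from h import *
for n,(u,v) in dict(jar=(402,127),disc=(288,144),tape=(498,141),lw=(644,361),sw=(653,270)).items(): print(n,back('top',(u/1.5625,v/1.5625),40))"
```

```text
t 1.10 pos [249.6 573.  233.6] yaw 66.46 tilt 0.00 grip 86.8 F [-0.4 -0.5 -0.4]
turn_x 1.53 | then shift x 5.74 y -14.07 z -6.18 j6 target ~-30
jar [773.35576275 -21.66517899  40.        ]
disc [738.26852759 172.84281495  40.        ]
tape [ 753.41351609 -187.16502853   40.        ]
lw [ 383.17224493 -439.13097448   40.        ]
sw [ 537.58065138 -454.2593141    40.        ]
```

>>> {"api": "step_arm", "payload": {"moves": [[[1,0,0],[0.77,0,0]],[[1,0,0],[0.76,0,0]],[[1,-1,-0.44],[0,0,0]],[[1,-1,-0.44],[0,0,0]],[[1,-1,-0.44],[0,0,0]]], "hand": 1}}

```text
time_s: 1.52
tcp_pos: [296.7, 505.3, 107.5]
orientation: [[0.0, -0.856, 0.517], [0.0, 0.517, 0.856], [-1.0, -0.0, 0.0]]
contact_force: [1.3, -0.4, 0.4]
grip_width: 86.9
```

>>> {"api": "step_arm", "payload": {"moves": [[[0,-1,-0.44],[0,0,0]],[[0,-1,-0.44],[0,0,0]],[[0,-1,-0.44],[0,0,0]],[[0,-1,-0.44],[0,0,0]],[[0,-1,-0.44],[0,0,0]]]}}

```text
time_s: 1.93
tcp_pos: [375.8, 393.1, 108.6]
orientation: [[0.0, -0.856, 0.518], [0.0, 0.518, 0.856], [-1.0, -0.0, 0.0]]
contact_force: [-0.1, -1.0, -0.1]
grip_width: 87.2
```

>>> {"api": "step_arm", "payload": {"moves": [[[0,-1,-0.44],[0,0,0]],[[0,-1,-0.44],[0,0,0]],[[0,-1,-0.44],[0,0,0]],[[0,-1,-0.44],[0,0,0]],[[0,0,0],[0,0,0]]]}}

```text
time_s: 2.35
tcp_pos: [440.5, 301.5, 108.9]
orientation: [[0.002, -0.854, 0.521], [-0.001, 0.521, 0.854], [-1.0, -0.002, -0.0]]
contact_force: [-0.0, 0.2, -0.4]
grip_width: 87.2
```

```bash
python3 need.py 470.3 258.6 19 58.8
```

```text
t 2.35 pos [440.5 301.5 108.9] yaw 58.63 tilt 0.12 grip 87.2 F [-0.   0.2 -0.4]
turn_x -0.03 | then shift x 3.60 y -1.91 z -0.85 j6 target ~-30
```

>>> {"api": "step_arm", "payload": {"moves": [[[0,-1,-0.43],[0,0,0]],[[0,-0.91,-0.42],[0,0,0]],[[0.5,0,0],[0,0,0]],[[0.5,0,0],[0,0,0]],[[0,0,0],[0,0,0]]]}}

```text
time_s: 2.77
tcp_pos: [465.2, 261.4, 80.3]
orientation: [[-0.005, -0.855, 0.518], [-0.001, 0.518, 0.855], [-1.0, 0.004, -0.004]]
contact_force: [-0.9, -0.5, -0.4]
grip_width: 87.0
```

```bash
python3 need.py 470.3 258.6 19 58.8; python3 -c "
from h import *
show('side','pics/s1.png',(150,60,350,210))"
```

```text
t 2.77 pos [465.2 261.4  80.3] yaw 58.78 tilt 0.30 grip 87.0 F [-0.9 -0.5 -0.4]
turn_x -0.00 | then shift x 2.45 y -0.23 z 0.01 j6 target ~-30
```

View pics/s1.png

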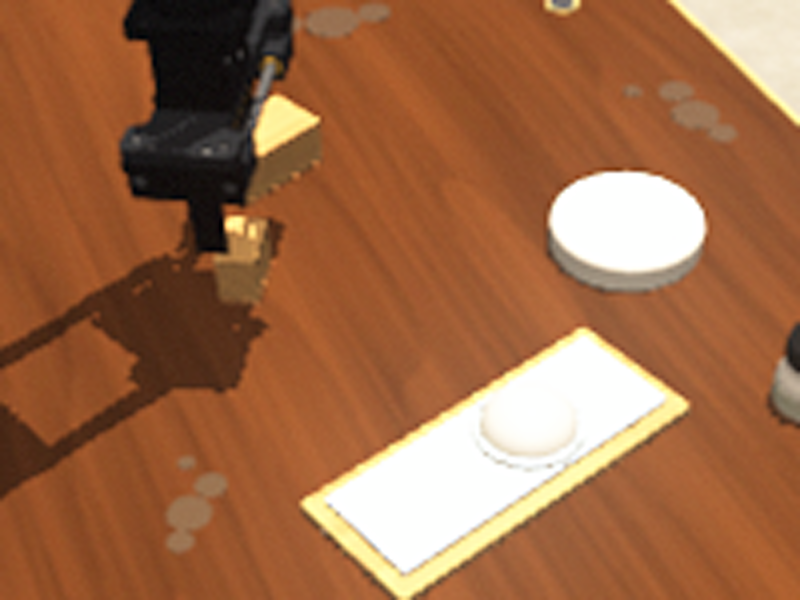

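The gripper is over the narrow block, with one finger in front of it. I'll let it settle, then descend.

>>> {"api": "step_arm", "payload": {"moves": [[[0.5,0,0],[0,0,0]],[[0,0,0],[0,0,0]],[[0,0,0],[0,0,0]]]}}

```text
time_s: 3.07
tcp_pos: [466.6, 262.2, 70.1]
orientation: [[-0.002, -0.856, 0.517], [-0.001, 0.517, 0.856], [-1.0, 0.001, -0.002]]
contact_force: [1.2, -0.1, -0.2]
grip_width: 86.9
```

```bash
python3 need.py 470.3 258.6 19 58.8
```

```text
t 3.07 pos [466.6 262.2  70.1] yaw 58.88 tilt 0.11 grip 86.9 F [ 1.2 -0.1 -0.2]
turn_x 0.02 | then shift x 2.04 y -0.20 z -0.05 j6 target ~-30
```

>>> {"api": "step_arm", "payload": {"moves": [[[0.5,-0.2,-0.05],[0,0,0]],[[0.5,0,0],[0,0,0]],[[0.5,0,0],[0,0,0]],[[0.5,0,0],[0,0,0]],[[0,0,0],[0,0,0]]]}}

```text
time_s: 3.48
tcp_pos: [468.7, 257.1, 17.3]
orientation: [[-0.006, -0.855, 0.518], [-0.002, 0.518, 0.855], [-1.0, 0.004, -0.005]]
contact_force: [-0.8, -0.3, -0.1]
grip_width: 86.8
```

>>> {"api": "step_arm", "payload": {"moves": [[[0,0,0],[0,0,0]],[[0,0,0],[0,0,0]],[[0,0,0],[0,0,0]],[[0,0,0],[0,0,0]],[[0,0,0],[0,0,0]]], "hand": -1}}

```text
time_s: 3.9
tcp_pos: [471.9, 258.4, 21.8]
orientation: [[0.001, -0.856, 0.518], [0.0, 0.518, 0.856], [-1.0, -0.001, 0.001]]
contact_force: [0.6, 0.5, -0.2]
grip_width: 61.6
```

```bash
python3 need.py 470.3 258.6 19 58.8
```

```text
t 3.90 pos [471.9 258.4  21.8] yaw 58.82 tilt 0.08 grip 61.6 F [ 0.6  0.5 -0.2]
turn_x 0.00 | then shift x 0.11 y 0.06 z -0.03 j6 target ~-30
```

>>> {"api": "step_arm", "payload": {"moves": [[[0,0,0],[0,0,0]],[[0,0,0],[0,0,0]],[[0,0,0],[0,0,0]],[[0,0,0],[0,0,0]],[[0,0,0],[0,0,0]]]}}

```text
time_s: 4.32
tcp_pos: [471.7, 258.3, 21.5]
orientation: [[0.001, -0.856, 0.518], [0.0, 0.518, 0.856], [-1.0, -0.0, 0.001]]
contact_force: [-1.1, 0.5, 3.4]
grip_width: 49.8
```

```bash
python3 need.py 470.3 258.6 19 58.8
```

```text
t 4.32 pos [471.7 258.3  21.5] yaw 58.82 tilt 0.04 grip 49.8 F [-1.1  0.5  3.4]
turn_x 0.00 | then shift x 0.10 y 0.05 z -0.02 j6 target ~-30
```

>>> {"api": "step_arm", "payload": {"moves": [[[-0.4,0,0],[0,0,0]],[[-1,0,0],[0,0,0]],[[-1,0,0],[-1,0,0]],[[-1,0,0],[-1,0,0]],[[0,0,0],[-1,0,0]]]}}

```text
time_s: 4.73
tcp_pos: [474.7, 259.4, 112.1]
orientation: [[0.008, -0.962, 0.275], [0.003, 0.275, 0.962], [-1.0, -0.007, 0.005]]
contact_force: [1.9, 1.7, 0.8]
grip_width: 49.9
```

>>> {"api": "step_arm", "payload": {"moves": [[[0,0,0],[-1,0,0]],[[0,0,0],[-1,0,0]],[[0,0,0],[-1,0,0]],[[0,0,0],[-1,0,0]],[[0,0,0],[-1,0,0]]]}}

```text
time_s: 5.15
tcp_pos: [471.2, 258.1, 106.4]
orientation: [[-0.0, -0.988, -0.157], [-0.0, -0.157, 0.988], [-1.0, 0.0, -0.0]]
contact_force: [0.5, -0.3, -0.5]
grip_width: 49.8
```

>>> {"api": "step_arm", "payload": {"moves": [[[0,0,0],[-1,0,0]],[[0,0,0],[-0.47,0,0]],[[0,0,0],[0,0,0]]]}}

```text
time_s: 5.4
tcp_pos: [471.2, 258.1, 106.4]
orientation: [[-0.0, -0.96, -0.28], [-0.0, -0.28, 0.96], [-1.0, 0.0, -0.0]]
contact_force: [0.1, -0.6, -1.2]
grip_width: 49.8
```

```bash
python3 need.py 649.3 41.3 60 106.17
```

```text
t 5.40 pos [471.2 258.1 106.4] yaw 106.25 tilt 0.01 grip 49.8 F [ 0.1 -0.6 -1.2]
turn_x 0.02 | then shift x 1.86 y -4.43 z -10.31 j6 target ~-103
```

>>> {"api": "step_arm", "payload": {"moves": [[[0,-0.44,-1],[0,0,0]],[[0,-0.44,-1],[0,0,0]],[[0,-0.44,-1],[0,0,0]],[[0,-0.44,-1],[0,0,0]],[[0,-0.44,-1],[0,0,0]]]}}

```text
time_s: 5.82
tcp_pos: [559.6, 152.4, 106.3]
orientation: [[-0.0, -0.961, -0.277], [0.0, -0.277, 0.961], [-1.0, 0.0, 0.0]]
contact_force: [-0.3, 0.1, -0.3]
grip_width: 49.9
```

>>> {"api": "step_arm", "payload": {"moves": [[[0,-0.44,-1],[0,0,0]],[[0,-0.44,-1],[0,0,0]],[[0,-0.44,-1],[0,0,0]],[[0,-0.44,-1],[0,0,0]],[[0,-0.44,-1],[0,0,0]]]}}

```text
time_s: 6.23
tcp_pos: [647.1, 47.5, 106.2]
orientation: [[-0.0, -0.961, -0.277], [0.0, -0.277, 0.961], [-1.0, 0.0, 0.0]]
contact_force: [1.1, 0.5, 0.6]
grip_width: 49.7
```

>>> {"api": "step_arm", "payload": {"moves": [[[0.4,0,-0.3],[0,0,0]],[[0.4,0,0],[0,0,0]],[[0.4,0,0],[0,0,0]],[[0.4,0,0],[0,0,0]],[[0,0,0],[0,0,0]]]}}

```text
time_s: 6.65
tcp_pos: [645.4, 42.9, 62.2]
orientation: [[-0.006, -0.96, -0.279], [0.001, -0.279, 0.96], [-1.0, 0.006, 0.002]]
contact_force: [-0.5, -1.0, -0.7]
grip_width: 50.1
```

>>> {"api": "step_arm", "payload": {"moves": [[[0,0,0],[0,0,0]],[[0,0,0],[0,0,0]],[[0,0,0],[0,0,0]]]}}

```text
time_s: 6.9
tcp_pos: [649.0, 42.1, 66.8]
orientation: [[0.001, -0.96, -0.279], [-0.0, -0.279, 0.96], [-1.0, -0.001, -0.0]]
contact_force: [0.1, 0.2, -0.9]
grip_width: 49.6
```

```bash
python3 need.py 649.3 41.3 36.5 106.17;  python3 -c "
from h import *
show('side','pics/s2.png',(200,90,380,225))
show('top','pics/t2.png',(180,90,300,180))"
```

```text
t 6.90 pos [649.   42.1  66.8] yaw 106.21 tilt 0.07 grip 49.6 F [ 0.1  0.2 -0.9]
turn_x 0.01 | then shift x 1.21 y -0.00 z -0.03 j6 target ~-103
```

View pics/s2.png

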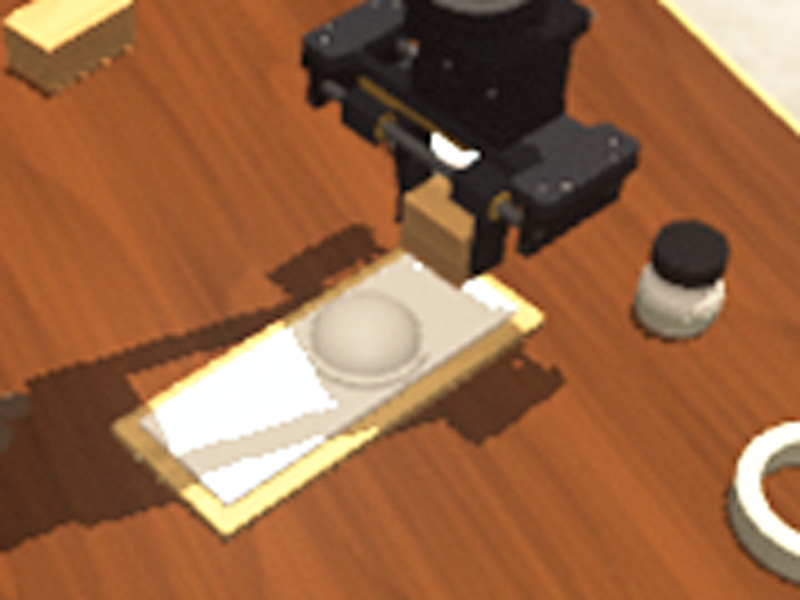

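>>> {"api": "step_arm", "payload": {"moves": [[[0.3,0,-0.03],[0,0,0]],[[0.3,0,0],[0,0,0]],[[0.3,0,0],[0,0,0]],[[0.15,0,0],[0,0,0]],[[0,0,0],[0,0,0]]]}}

```text
time_s: 7.42
tcp_pos: [647.4, 40.7, 37.6]
orientation: [[-0.003, -0.96, -0.278], [0.0, -0.278, 0.961], [-1.0, 0.003, 0.001]]
contact_force: [-0.3, 0.3, -0.6]
grip_width: 49.6
```

>>> {"api": "step_arm", "payload": {"moves": [[[0,0,0],[0,0,0]],[[0,0,0],[0,0,0]],[[0,0,0],[0,0,0]],[[0,0,0],[0,0,0]]]}}

```text
time_s: 7.75
tcp_pos: [649.3, 40.7, 40.3]
orientation: [[0.001, -0.96, -0.278], [-0.0, -0.278, 0.96], [-1.0, -0.001, -0.0]]
contact_force: [-0.7, -0.6, -0.4]
grip_width: 50.0
```

```bash
python3 need.py 649.3 41.3 36.5 106.17
```

```text
t 7.75 pos [649.3  40.7  40.3] yaw 106.16 tilt 0.05 grip 50.0 F [-0.7 -0.6 -0.4]
turn_x -0.00 | then shift x 0.15 y -0.01 z 0.02 j6 target ~-103
```

>>> {"api": "step_arm", "payload": {"moves": [[[0.05,0,0.02],[0,0,0]],[[0.05,0,0],[0,0,0]],[[0.05,0,0],[0,0,0]],[[0,0,0],[0,0,0]],[[0,0,0],[0,0,0]]]}}

```text
time_s: 8.17
tcp_pos: [649.0, 41.2, 36.5]
orientation: [[0.001, -0.96, -0.278], [0.0, -0.278, 0.96], [-1.0, -0.001, -0.0]]
contact_force: [-1.7, 0.4, 2.8]
grip_width: 49.5
```

>>> {"api": "step_arm", "payload": {"moves": [[[0,0,0],[0,0,0]],[[0,0,0],[0,0,0]]]}}

```text
time_s: 8.33
tcp_pos: [649.0, 41.2, 36.4]
orientation: [[0.0, -0.96, -0.278], [0.0, -0.278, 0.96], [-1.0, -0.0, -0.0]]
contact_force: [-1.1, 0.9, 5.1]
grip_width: 49.6
```

```bash
python3 need.py 649.3 41.3 36.5 106.17
```

```text
t 8.33 pos [649.   41.2  36.4] yaw 106.16 tilt 0.03 grip 49.6 F [-1.1  0.9  5.1]
turn_x -0.00 | then shift x -0.00 y -0.01 z -0.00 j6 target ~-103
```

>>> {"api": "step_arm", "payload": {"moves": [[[0,0,0],[0,0,0]],[[0,0,0],[0,0,0]],[[0,0,0],[0,0,0]],[[0,0,0],[0,0,0]],[[0,0,0],[0,0,0]]], "hand": 0.6}}

```text
time_s: 8.75
tcp_pos: [648.6, 41.2, 35.7]
orientation: [[-0.0, -0.96, -0.278], [0.0, -0.278, 0.96], [-1.0, 0.0, 0.0]]
contact_force: [-0.4, -0.9, 0.4]
grip_width: 67.9
```

>>> {"api": "step_arm", "payload": {"moves": [[[-0.3,0,0],[0,0,0]],[[-0.7,0,0],[0,0,0]],[[-1,0,0],[0,0,0]],[[-1,0,0],[0,0,0]],[[-0.5,0,0],[0,0,0]]], "hand": 1}}

```text
time_s: 9.17
tcp_pos: [650.6, 41.2, 127.7]
orientation: [[0.005, -0.96, -0.278], [-0.0, -0.278, 0.96], [-1.0, -0.005, -0.002]]
contact_force: [0.9, 0.5, 0.4]
grip_width: 86.0
```

```bash
python3 need.py 530.4 379.6 120 111.6; python3 need.py 530.4 379.6 90 111.6
```

```text
t 9.17 pos [650.6  41.2 127.7] yaw 106.17 tilt 0.28 grip 86.0 F [0.9 0.5 0.4]
turn_x -1.09 | then shift x 0.31 y -0.51 z 14.36 j6 target ~-76
t 9.17 pos [650.6  41.2 127.7] yaw 106.17 tilt 0.28 grip 86.0 F [0.9 0.5 0.4]
turn_x -1.09 | then shift x 1.51 y -0.51 z 14.36 j6 target ~-76
```

>>> {"api": "step_arm", "payload": {"moves": [[[0,0,0],[-0.55,0,0]],[[0,0,0],[-0.54,0,0]],[[0,-0.03,1],[0,0,0]],[[0,-0.03,1],[0,0,0]],[[0,-0.03,1],[0,0,0]]]}}

```text
time_s: 9.58
tcp_pos: [622.9, 112.1, 123.5]
orientation: [[-0.0, -0.93, -0.367], [0.0, -0.367, 0.93], [-1.0, 0.0, 0.0]]
contact_force: [0.0, 1.1, -0.6]
grip_width: 87.0
```

>>> {"api": "step_arm", "payload": {"moves": [[[0,-0.04,1],[0,0,0]],[[0,-0.04,1],[0,0,0]],[[0,-0.04,1],[0,0,0]],[[0,-0.04,1],[0,0,0]],[[0,-0.04,1],[0,0,0]]]}}

```text
time_s: 10.0
tcp_pos: [581.2, 230.9, 123.6]
orientation: [[-0.0, -0.93, -0.368], [-0.0, -0.368, 0.93], [-1.0, 0.0, -0.0]]
contact_force: [0.6, 0.3, 0.9]
grip_width: 87.4
```

>>> {"api": "step_arm", "payload": {"moves": [[[0,-0.03,1],[0,0,0]],[[0,-0.03,1],[0,0,0]],[[0,-0.03,1],[0,0,0]],[[0,-0.03,1],[0,0,0]],[[0,-0.03,1],[0,0,0]]]}}

```text
time_s: 10.42
tcp_pos: [538.7, 348.5, 123.6]
orientation: [[0.0, -0.93, -0.368], [-0.0, -0.368, 0.93], [-1.0, -0.0, -0.0]]
contact_force: [0.4, 0.5, -0.3]
grip_width: 87.1
```

>>> {"api": "step_arm", "payload": {"moves": [[[0.5,0,1],[0,0,0]],[[0.5,0,0.3],[0,0,0]],[[0.5,0,0],[0,0,0]],[[0,0,0],[0,0,0]],[[0,0,0],[0,0,0]]]}}

```text
time_s: 10.83
tcp_pos: [526.7, 375.9, 84.3]
orientation: [[-0.003, -0.93, -0.368], [-0.002, -0.368, 0.93], [-1.0, 0.003, -0.001]]
contact_force: [-0.9, -0.4, 0.3]
grip_width: 86.7
```

```bash
python3 need.py 530.4 379.6 21 111.6
python3 - <<'E'
from col import *
for n in("top","side"):
    show(n,f"pics/{n}3.png"); im=vision.snapshot(n)
    np.save(f"{n}3.npy",im)
    print(n,"backing",fitc(n,im,face((254,104),9),[562,15.5,16.2],fg=WOOD[n],bg=BG[n]))
E
```

```text
t 10.83 pos [526.7 375.9  84.3] yaw 111.58 tilt 0.20 grip 86.7 F [-0.9 -0.4  0.3]
turn_x -0.00 | then shift x 2.53 y -0.19 z 0.08 j6 target ~-76
top backing (array([562.18,  15.28,  16.18]), np.float64(66.93321228027344))
side backing (array([561.73,  16.03,  16.19]), np.float64(278.7429504394531))
```

View pics/top3.png

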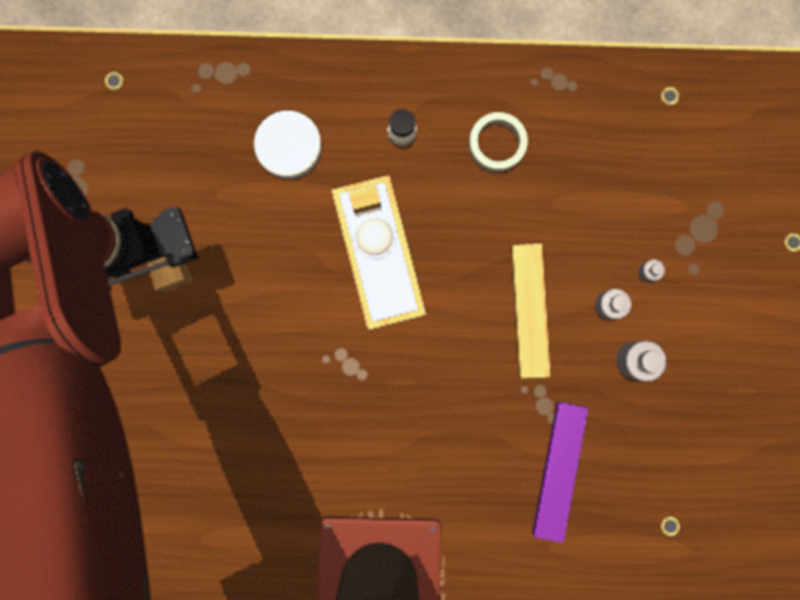

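View pics/side3.png

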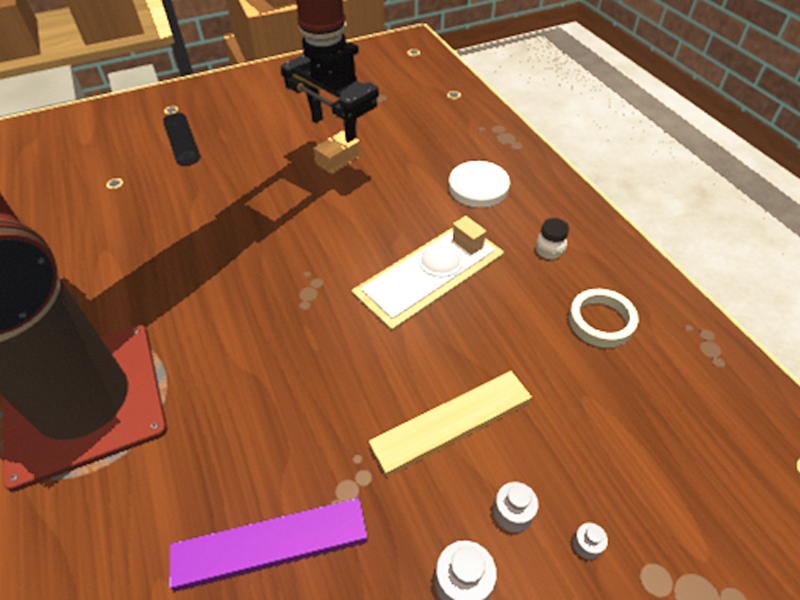

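The narrow block now stands on the short flat. I'll overlay the predicted outlines on the picture to check its pose.

```bash
cat > ov.py <<'E'
from col import *
def overlay(n,im,items,crop,out,s=8):
    x0,y0,x1,y1=crop
    g=cv2.resize(im[y0:y1,x0:x1,::-1],None,fx=s,fy=s,interpolation=cv2.INTER_NEAREST)
    for P,c in items:
        q=(proj(n,P)+0.5-[x0,y0])*s
        cv2.polylines(g,[np.round(q).astype(np.int32)],True,c,1)
    k=min(800/g.shape[1],600/g.shape[0],1); 
    cv2.imwrite(out,cv2.resize(g,None,fx=k,fy=k,interpolation=cv2.INTER_AREA))
def rect(p,L,W,z):
    b=boxpts(p,(L,W,0),z); return [b[0],b[2],b[6],b[4]]
PAN={"top":(562.1,15.25,16.18),"side":(561.5,16.2,16.18)}
def pl(n,px,py,pan=None):
    x,y,a=pan or PAN[n];a=np.radians(a+180);return x+np.cos(a)*px-np.sin(a)*py,y+np.sin(a)*px+np.cos(a)*py
E
python3 - <<'E'
from ov import *
for n,cr in (("top",(205,108,265,153)),("side",(265,120,335,172))):
    im=np.load(n+"3.npy");x,y=pl(n,-90,0)
    overlay(n,im,[(rect((x,y,16.18),30,50,55),(255,0,0)),(rect((x,y,16.18),30,50,15),(0,0,255)),(rect(PAN[n],230,80,15),(0,160,0))],cr,f"pics/ov{n}3.png",11)
E
```

```text
(no output)
```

View pics/ovtop3.png

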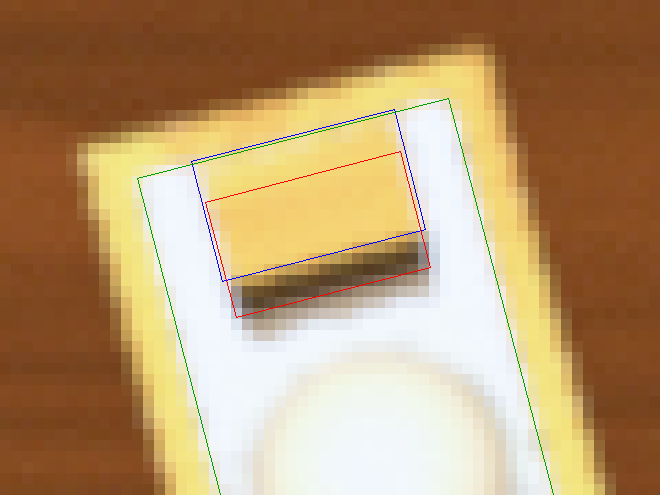

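View pics/ovside3.png

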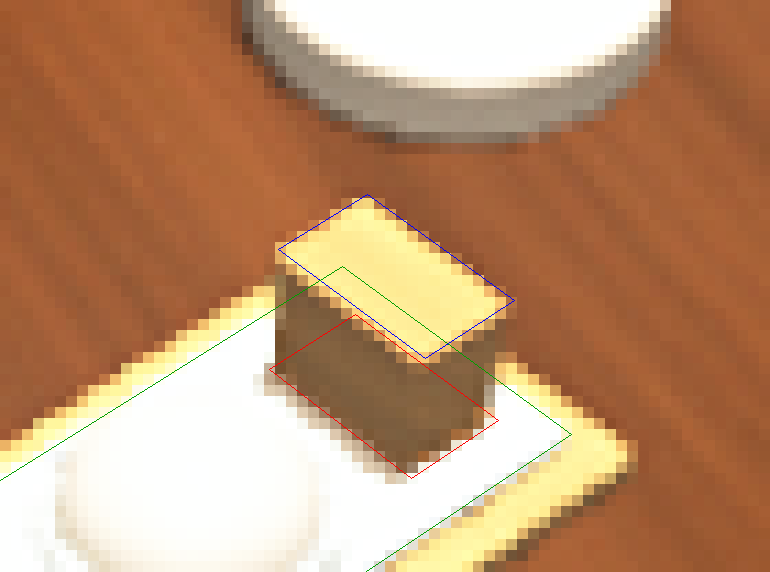

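```bash
cat > prof.py <<'E'
from ov import *
def cam(n):
    m=CM[n];Rm=cv2.Rodrigues(np.array(m["rvec"],float))[0];return -Rm.T@np.array(m["tvec"],float)
def sample(im,n,pts,ch):
    q=proj(n,pts).astype(np.float32)
    return cv2.remap(im.astype(np.float32),q[:,:1].copy(),q[:,1:].copy(),cv2.INTER_LINEAR)[:,0,ch]
def profile(im,n,fixed,vals,axis,z,ch):
    """mean profile; axis 'y': vary panel y for panel x in fixed"""
    out=[]
    for f in fixed:
        pts=[(*(pl(n,f,v) if axis=='y' else pl(n,v,f)),z) for v in vals]
        out.append(sample(im,n,pts,ch))
    return np.mean(out,0)
def cross(vals,p,lo,hi,level):
    i=[k for k in range(len(vals)-1) if lo<=vals[k]<=hi and (p[k]-level)*(p[k+1]-level)<=0]
    return [round(float(vals[k]+(level-p[k])/(p[k+1]-p[k]+1e-9)*(vals[k+1]-vals[k])),2) for k in i]
E
python3 - <<'E'
from prof import *
for n in("top","side"): print(n,cam(n))
v=np.arange(-60,60,.5)
for n in("top","side"):
    im=np.load(n+"3.npy")
    p=profile(im,n,np.arange(-94,-82,2),v,'y',55,2); print(n,"y edges block z55",cross(v,p,-60,60,180))
    p=profile(im,n,np.arange(60,100,4),v,'y',15,2); print(n,"white edges",cross(v,p,-60,60,190))
    p=profile(im,n,np.arange(-20,21,4),np.arange(-125,-60,.5),'x',55,2 if n=="side" else 0); print(p[::3].astype(int))
E
```

```text
top [417.54 -23.99 990.84]
side [ 250.19 -580.29  730.4 ]
top y edges block z55 [-40.09, -23.08, 24.01, 39.35]
top white edges [-41.27, 40.9]
[120 120 120 120 122 132 153 186 217 234 241 243 242 240 240 240 242 243
 243 243 243 243 243 243 244 244 244 244 244 244 244 244 241 230 203 163
 123  99  96 113 140 167 189 207]
side y edges block z55 []
side white edges [-42.33, 41.15]
[ 57  58  58  57  57  56  56  56  55  54  53  52  53  65  91 121 144 156
 159 157 155 154 152 150 148 148 149 150 151 152 152 154 154 145 125  99
  76  63  61  63  65  68  73  79]
```

The narrow block sits about 0.6 mm off across the panel and about 2 mm towards the dome, which I'll mend later if it holds up. Continuing with the broad block.

>>> {"api": "step_arm", "payload": {"moves": [[[0.5,0,0],[0,0,0]],[[0.5,0,0],[0,0,0]],[[0,0,0],[0,0,0]],[[0,0,0],[0,0,0]],[[0,0,0],[0,0,0]]]}}

```text
time_s: 11.45
tcp_pos: [527.0, 377.4, 60.4]
orientation: [[-0.001, -0.93, -0.368], [-0.001, -0.368, 0.93], [-1.0, 0.001, -0.0]]
contact_force: [-0.1, -1.1, -0.8]
grip_width: 87.2
```

```bash
python3 need.py 530.4 379.6 21 111.6
```

```text
t 11.45 pos [527.  377.4  60.4] yaw 111.61 tilt 0.06 grip 87.2 F [-0.1 -1.1 -0.8]
turn_x 0.00 | then shift x 1.58 y -0.16 z 0.03 j6 target ~-76
```

>>> {"api": "step_arm", "payload": {"moves": [[[0.4,-0.16,0.03],[0,0,0]],[[0.4,0,0],[0,0,0]],[[0.4,0,0],[0,0,0]],[[0.3,0,0],[0,0,0]],[[0,0,0],[0,0,0]]]}}

```text
time_s: 11.87
tcp_pos: [528.8, 378.8, 20.3]
orientation: [[-0.004, -0.93, -0.368], [-0.002, -0.368, 0.93], [-1.0, 0.005, -0.001]]
contact_force: [0.3, -0.5, 0.1]
grip_width: 86.7
```

>>> {"api": "step_arm", "payload": {"moves": [[[0,0,0],[0,0,0]],[[0,0,0],[0,0,0]],[[0,0,0],[0,0,0]]]}}

```text
time_s: 12.12
tcp_pos: [531.2, 380.1, 24.2]
orientation: [[0.001, -0.93, -0.368], [0.001, -0.368, 0.93], [-1.0, -0.001, 0.0]]
contact_force: [0.3, 0.8, -0.3]
grip_width: 87.0
```

```bash
python3 need.py 530.4 379.6 21 111.6
```

```text
t 12.12 pos [531.2 380.1  24.2] yaw 111.61 tilt 0.06 grip 87.0 F [ 0.3  0.8 -0.3]
turn_x 0.00 | then shift x 0.13 y 0.04 z -0.01 j6 target ~-76
```

>>> {"api": "step_arm", "payload": {"moves": [[[0,0,0],[0,0,0]],[[0,0,0],[0,0,0]],[[0,0,0],[0,0,0]],[[0,0,0],[0,0,0]],[[0,0,0],[0,0,0]]], "hand": -1}}

```text
time_s: 12.53
tcp_pos: [530.8, 379.8, 23.7]
orientation: [[0.0, -0.93, -0.368], [0.0, -0.368, 0.93], [-1.0, -0.0, 0.0]]
contact_force: [0.7, -0.7, 0.1]
grip_width: 61.3
```

>>> {"api": "step_arm", "payload": {"moves": [[[0,0,0],[0,0,0]],[[0,0,0],[0,0,0]],[[0,0,0],[0,0,0]],[[0,0,0],[0,0,0]],[[0,0,0],[0,0,0]]]}}

```text
time_s: 12.95
tcp_pos: [530.7, 379.9, 23.6]
orientation: [[-0.0, -0.93, -0.368], [0.0, -0.368, 0.93], [-1.0, 0.0, 0.0]]
contact_force: [0.4, 0.3, -0.4]
grip_width: 49.6
```

```bash
python3 need.py 530.4 379.6 21 111.6
```

```text
t 12.95 pos [530.7 379.9  23.6] yaw 111.61 tilt 0.01 grip 49.6 F [ 0.4  0.3 -0.4]
turn_x 0.00 | then shift x 0.10 y 0.02 z -0.01 j6 target ~-76
```

>>> {"api": "step_arm", "payload": {"moves": [[[-0.4,0,0],[0,0,0]],[[-1,0,0],[0,0,0]],[[-1,0,0],[0.55,0,0]],[[-1,0,0],[0.54,0,0]],[[0,0,0],[0,0,0]]]}}

```text
time_s: 13.37
tcp_pos: [534.1, 381.7, 115.6]
orientation: [[0.009, -0.961, -0.276], [0.005, -0.276, 0.961], [-1.0, -0.01, 0.002]]
contact_force: [2.3, 1.3, 0.4]
grip_width: 49.5
```

```bash
python3 need.py 500.6 -1.4 68.6 106.17
```

```text
t 13.37 pos [534.1 381.7 115.6] yaw 106.05 tilt 0.57 grip 49.5 F [2.3 1.3 0.4]
turn_x -0.02 | then shift x 1.88 y 5.56 z -14.34 j6 target ~-106
```

>>> {"api": "step_arm", "payload": {"moves": [[[0,0.38,-1],[0,0,0]],[[0,0.38,-1],[0,0,0]],[[0,0.38,-1],[0,0,0]],[[0,0.38,-1],[0,0,0]],[[0,0.38,-1],[0,0,0]]]}}

```text
time_s: 13.78
tcp_pos: [519.2, 245.2, 108.1]
orientation: [[-0.001, -0.96, -0.28], [-0.0, -0.28, 0.96], [-1.0, 0.001, -0.0]]
contact_force: [0.8, 0.4, -0.9]
grip_width: 50.0
```

>>> {"api": "step_arm", "payload": {"moves": [[[0,0.38,-1],[0,0,0]],[[0,0.38,-1],[0,0,0]],[[0,0.38,-1],[0,0,0]],[[0,0.38,-1],[0,0,0]],[[0,0.38,-1],[0,0,0]]]}}

```text
time_s: 14.2
tcp_pos: [508.4, 111.9, 108.2]
orientation: [[-0.001, -0.96, -0.279], [-0.0, -0.279, 0.96], [-1.0, 0.001, -0.0]]
contact_force: [0.0, -0.7, -1.1]
grip_width: 49.8
```

>>> {"api": "step_arm", "payload": {"moves": [[[0,0.38,-1],[0,0,0]],[[0,0.38,-1],[0,0,0]],[[0,0.38,-1],[0,0,0]],[[0.4,0.38,-1],[0,0,0]],[[0.5,0,-0.2],[0,0,0]]]}}

```text
time_s: 14.62
tcp_pos: [502.2, -1.8, 86.8]
orientation: [[0.002, -0.961, -0.277], [-0.002, -0.277, 0.961], [-1.0, -0.001, -0.003]]
contact_force: [1.0, -0.5, -1.6]
grip_width: 49.9
```

>>> {"api": "step_arm", "payload": {"moves": [[[0.4,0,0],[0,0,0]],[[0,0,0],[0,0,0]],[[0,0,0],[0,0,0]],[[0,0,0],[0,0,0]],[[0,0,0],[0,0,0]]]}}

```text
time_s: 15.03
tcp_pos: [502.3, 2.6, 76.6]
orientation: [[0.001, -0.96, -0.28], [-0.0, -0.28, 0.96], [-1.0, -0.001, -0.0]]
contact_force: [-0.2, 0.1, -1.6]
grip_width: 49.7
```

```bash
python3 need.py 500.6 -1.4 38.6 106.17
```

```text
t 15.03 pos [502.3   2.6  76.6] yaw 106.25 tilt 0.05 grip 49.7 F [-0.2  0.1 -1.6]
turn_x 0.02 | then shift x 1.52 y 0.11 z -0.13 j6 target ~-106
```

>>> {"api": "step_arm", "payload": {"moves": [[[0.4,0.1,-0.13],[0.02,0,0]],[[0.4,0,0],[0,0,0]],[[0.35,0,0],[0,0,0]],[[0.2,0,0],[0,0,0]],[[0,0,0],[0,0,0]]]}}

```text
time_s: 15.45
tcp_pos: [498.7, -1.7, 40.2]
orientation: [[-0.004, -0.961, -0.277], [0.001, -0.277, 0.961], [-1.0, 0.003, 0.002]]
contact_force: [-0.6, -0.3, -1.4]
grip_width: 49.8
```

>>> {"api": "step_arm", "payload": {"moves": [[[0,0,0],[0,0,0]],[[0,0,0],[0,0,0]],[[0,0,0],[0,0,0]],[[0,0,0],[0,0,0]]]}}

```text
time_s: 15.78
tcp_pos: [500.8, -2.1, 42.8]
orientation: [[0.001, -0.961, -0.277], [-0.0, -0.277, 0.961], [-1.0, -0.001, -0.0]]
contact_force: [-0.4, -0.3, -0.9]
grip_width: 49.8
```

```bash
python3 need.py 500.6 -1.4 38.6 106.17
```

```text
t 15.78 pos [500.8  -2.1  42.8] yaw 106.06 tilt 0.06 grip 49.8 F [-0.4 -0.3 -0.9]
turn_x -0.02 | then shift x 0.17 y -0.00 z 0.03 j6 target ~-106
```

>>> {"api": "step_arm", "payload": {"moves": [[[0.06,0,0.03],[-0.02,0,0]],[[0.06,0,0],[0,0,0]],[[0.05,0,0],[0,0,0]],[[0,0,0],[0,0,0]],[[0,0,0],[0,0,0]]]}}

```text
time_s: 16.2
tcp_pos: [500.2, -1.3, 38.5]
orientation: [[0.0, -0.96, -0.278], [0.0, -0.278, 0.96], [-1.0, -0.0, 0.0]]
contact_force: [-2.5, 0.0, 4.6]
grip_width: 50.1
```

>>> {"api": "step_arm", "payload": {"moves": [[[0,0,0],[0,0,0]],[[0,0,0],[0,0,0]]]}}

```text
time_s: 16.37
tcp_pos: [500.3, -1.3, 38.5]
orientation: [[0.0, -0.96, -0.278], [0.0, -0.278, 0.96], [-1.0, -0.0, -0.0]]
contact_force: [-2.8, 1.0, 5.1]
grip_width: 50.2
```

```bash
python3 need.py 500.6 -1.4 38.6 106.17
```

```text
t 16.37 pos [500.3  -1.3  38.5] yaw 106.16 tilt 0.01 grip 50.2 F [-2.8  1.   5.1]
turn_x -0.00 | then shift x -0.00 y -0.01 z -0.01 j6 target ~-106
```

Release, then retreat upward and aside (towards +y) to look.

>>> {"api": "step_arm", "payload": {"moves": [[[0,0,0],[0,0,0]],[[0,0,0],[0,0,0]],[[0,0,0],[0,0,0]],[[0,0,0],[0,0,0]],[[0,0,0],[0,0,0]]], "hand": 0.6}}

```text
time_s: 16.78
tcp_pos: [500.1, -1.3, 37.9]
orientation: [[-0.0, -0.96, -0.278], [0.0, -0.278, 0.96], [-1.0, 0.0, 0.0]]
contact_force: [-0.4, 0.2, -1.0]
grip_width: 68.1
```

>>> {"api": "step_arm", "payload": {"moves": [[[-0.3,0,0],[0,0,0]],[[-0.7,0,0],[0,0,0]],[[-1,0,0],[0,0,0]],[[-1,0,0],[0,0,0]],[[-0.5,0,0],[0,0,0]]], "hand": 1}}

```text
time_s: 17.2
tcp_pos: [501.7, -1.5, 129.2]
orientation: [[0.004, -0.96, -0.278], [-0.001, -0.278, 0.96], [-1.0, -0.004, -0.002]]
contact_force: [1.1, 0.2, 0.5]
grip_width: 86.1
```

>>> {"api": "step_arm", "payload": {"moves": [[[0,0,1],[0,0,0]],[[0,0,1],[0,0,0]],[[0,0,1],[0,0,0]],[[0,0,1],[0,0,0]],[[0,0,1],[0,0,0]]]}}

```text
time_s: 17.62
tcp_pos: [465.1, 119.8, 126.3]
orientation: [[0.001, -0.961, -0.278], [0.0, -0.278, 0.961], [-1.0, -0.001, -0.0]]
contact_force: [0.0, 1.1, 0.4]
grip_width: 87.1
```

>>> {"api": "step_arm", "payload": {"moves": [[[0,0,1],[0,0,0]],[[0,0,1],[0,0,0]],[[0,0,1],[0,0,0]],[[0,0,1],[0,0,0]],[[0,0,0],[0,0,0]]]}}

```text
time_s: 18.03
tcp_pos: [436.3, 218.1, 126.2]
orientation: [[0.0, -0.96, -0.281], [0.002, -0.281, 0.96], [-1.0, -0.001, 0.002]]
contact_force: [0.2, 0.1, -0.5]
grip_width: 87.1
```

```bash
python3 - <<'E'
from ov import *
for n,cr in (("top",(205,108,280,215)),("side",(220,120,335,215))):
    im=vision.snapshot(n); np.save(f"{n}4.npy",im)
    x,y=pl(n,-90,0);u,v=pl(n,65,0)
    overlay(n,im,[(rect((x,y,16.18),30,50,55),(255,0,0)),(rect((u,v,16.18),80,50,55),(255,0,0)),(rect((u,v,16.18),80,50,15),(0,0,255)),(rect((x,y,16.18),30,50,15),(0,0,255)),(rect(PAN[n],230,80,15),(0,160,0))],cr,f"pics/ov{n}4.png",7)
E
python3 need.py 470 -252 100 94
```

```text
t 18.13 pos [437.3 215.4 126. ] yaw 106.30 tilt 0.03 grip 86.8 F [-0.5  0.1  0.7]
turn_x 2.46 | then shift x 1.04 y -0.00 z -18.74 j6 target ~-122
```

View pics/ovtop4.png

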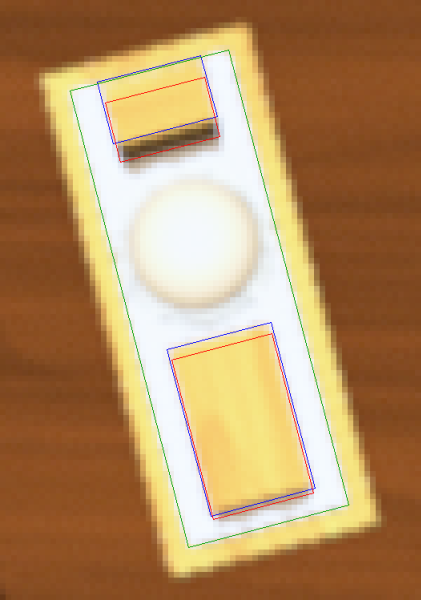

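View pics/ovside4.png

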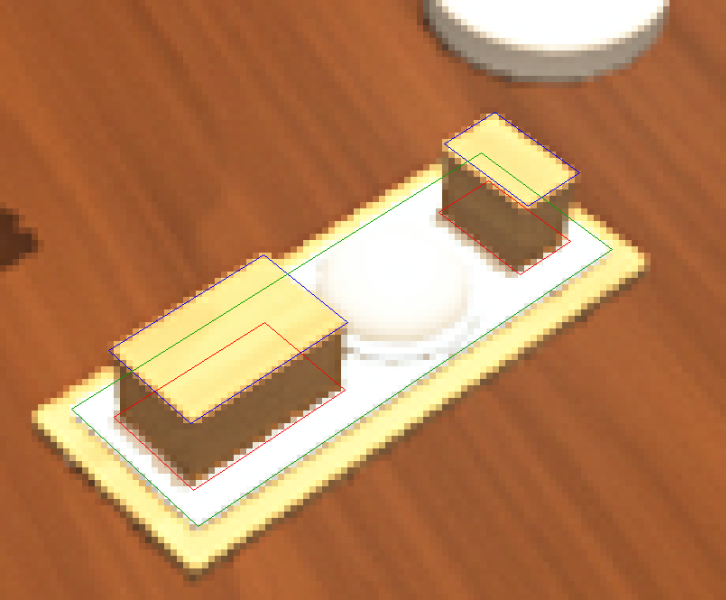

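Run:
```python
from prof import *
v=np.arange(-60,60,.25)
n="top";im=np.load("top4.npy")
for x0,x1 in((-96,-80),(35,60),(70,98)):
    p=profile(im,n,np.arange(x0,x1,2),v,'y',55,2); print(n,x0,"y edges",cross(v,p,-35,35,180))
for x0,x1 in ((50,65),(80,100)):
    p=profile(im,n,np.arange(x0,x1,2),v,'y',15,2);print(n,"white y edges",cross(v,p,-50,-35,180),cross(v,p,35,50,180))
v=np.arange(10,125,.25)
p=profile(im,n,np.arange(-18,19,4),v,'x',55,2); print("broad x edges low-x",cross(v,p,10,40,180), "b",p[::8].astype(int))
p=profile(im,n,np.arange(-18,19,4),v,'x',55,0); print("broad high-x R", p[::8].astype(int))
p=profile(im,n,[-32,-34,32,34],v,'x',15,2); print("white x end",cross(v,p,100,125,180))
n="side";im=np.load("side4.npy")
for x0 in(-90,65):
    p=profile(im,n,np.arange(x0-8,x0+9,2),np.arange(-60,60,.25),'y',55,1); print(n,x0,"y",cross(np.arange(-60,60,.25),p,-40,40,165))
    v=np.arange(x0-60,x0+60,.25)
    p=profile(im,n,np.arange(-16,17,4),v,'x',55,1); print(n,x0,"x",cross(v,p,x0-50,x0+50,165))
from col import *
print(fitc("side",im,face((80,50),55),[*pl("side",65,0),16.2],fg=WOOD["side"],bg=BG["side"]),pl("side",65,0))
print(fitc("side",im,face((30,50),55),[*pl("side",-90,0),16.2],fg=WOOD["side"],bg=BG["side"]),pl("side",-90,0))
```

```text
top -96 y edges [-22.88, 23.84]
top 35 y edges [-23.35, 23.07]
top 70 y edges [-23.62, 23.16]
top white y edges [-42.04] [41.45]
top white y edges [-41.92] [41.52]
broad x edges low-x [26.17] b [211 229 240 243 246 250 248 229 184 142 125 123 124 124 124 124 124 124
 124 124 125 124 125 124 123 123 122 121 121 121 121 120 120 121 120 120
 120 120 120 120 120 120 120 120 121 117 110 107 128 166 210 240 245 221
 170 133 123 122]
broad high-x R [221 225 231 234 236 239 241 242 243 245 246 246 246 246 246 246 246 246
 246 246 246 246 246 246 246 246 246 246 246 246 246 246 246 246 246 246
 246 246 246 246 246 246 246 246 247 245 233 207 187 196 218 232 235 234
 238 243 246 245]
white x end [116.22]
side -90 y [-24.72, 26.41]
side -90 x [-103.83, -72.45, -51.07]
side 65 y [-25.12, 25.56]
side 65 x [104.49]
(array([501.38,  -1.51,  16.64]), np.float64(167.73199462890625)) (np.float64(499.0745841265162), np.float64(-1.9126324155987042))
(array([646.5 ,  40.15,  15.85]), np.float64(23.904796600341797)) (np.float64(647.9351912094392), np.float64(41.27902949852128))
```

The broad block is within 0.5 mm. The narrow block is about 1.9 mm off along the panel, and there is plenty of time, so I'll mend it now.

```bash
python3 need.py 649 41.2 130 106.17
```

```text
t 18.13 pos [437.3 215.4 126. ] yaw 106.30 tilt 0.03 grip 86.8 F [-0.5  0.1  0.7]
turn_x 0.03 | then shift x -0.16 y -6.19 z -9.05 j6 target ~-103
```

>>> {"api": "step_arm", "payload": {"moves": [[[0,-0.69,-1],[0.03,0,0]],[[0,-0.69,-1],[0,0,0]],[[0,-0.69,-1],[0,0,0]],[[0,-0.69,-1],[0,0,0]],[[0,-0.69,-1],[0,0,0]]]}}

```text
time_s: 18.55
tcp_pos: [556.2, 116.1, 125.8]
orientation: [[0.0, -0.962, -0.275], [-0.0, -0.275, 0.962], [-1.0, -0.0, -0.0]]
contact_force: [0.5, 0.3, 0.8]
grip_width: 87.2
```

>>> {"api": "step_arm", "payload": {"moves": [[[0,-0.69,-1],[0,0,0]],[[0,-0.69,-1],[0,0,0]],[[0,-0.68,-1],[0,0,0]],[[0,-0.68,-1],[0,0,0]],[[0.5,0,0],[0,0,0]]]}}

```text
time_s: 18.97
tcp_pos: [654.1, 35.4, 116.4]
orientation: [[0.008, -0.962, -0.271], [-0.003, -0.271, 0.962], [-1.0, -0.007, -0.005]]
contact_force: [-0.5, 0.2, 0.2]
grip_width: 87.1
```

>>> {"api": "step_arm", "payload": {"moves": [[[0.5,0,0],[0,0,0]],[[0.5,0,0],[0,0,0]],[[0,0,0],[0,0,0]],[[0,0,0],[0,0,0]],[[0,0,0],[0,0,0]]]}}

```text
time_s: 19.38
tcp_pos: [647.7, 42.0, 88.0]
orientation: [[-0.001, -0.961, -0.277], [0.0, -0.277, 0.961], [-1.0, 0.001, 0.0]]
contact_force: [-0.4, 0.1, 0.1]
grip_width: 87.3
```

```bash
python3 need.py 649 41.2 37 106.17
```

```text
t 19.38 pos [647.7  42.   88. ] yaw 106.07 tilt 0.04 grip 87.3 F [-0.4  0.1  0.1]
turn_x -0.02 | then shift x 2.04 y -0.04 z -0.04 j6 target ~-103
```

>>> {"api": "step_arm", "payload": {"moves": [[[0.5,-0.04,-0.04],[-0.02,0,0]],[[0.5,0,0],[0,0,0]],[[0.5,0,0],[0,0,0]],[[0.4,0,0],[0,0,0]],[[0,0,0],[0,0,0]]]}}

```text
time_s: 19.8
tcp_pos: [646.9, 40.9, 36.5]
orientation: [[-0.006, -0.961, -0.278], [0.0, -0.278, 0.961], [-1.0, 0.006, 0.002]]
contact_force: [-0.3, 0.5, -0.7]
grip_width: 87.2
```

>>> {"api": "step_arm", "payload": {"moves": [[[0,0,0],[0,0,0]],[[0,0,0],[0,0,0]],[[0,0,0],[0,0,0]],[[0,0,0],[0,0,0]]]}}

```text
time_s: 20.13
tcp_pos: [650.3, 40.6, 41.4]
orientation: [[0.002, -0.961, -0.277], [-0.0, -0.277, 0.961], [-1.0, -0.001, -0.0]]
contact_force: [0.8, 0.2, 1.1]
grip_width: 87.2
```

>>> {"api": "step_arm", "payload": {"moves": [[[0,0,0],[0,0,0]],[[0,0,0],[0,0,0]],[[0,0,0],[0,0,0]],[[0,0,0],[0,0,0]],[[0,0,0],[0,0,0]]], "hand": -1}}

```text
time_s: 20.55
tcp_pos: [649.6, 40.6, 40.6]
orientation: [[0.0, -0.961, -0.278], [-0.0, -0.278, 0.961], [-1.0, -0.0, -0.0]]
contact_force: [-0.4, -0.5, -0.8]
grip_width: 61.7
```

>>> {"api": "step_arm", "payload": {"moves": [[[0,0,0],[0,0,0]],[[0,0,0],[0,0,0]],[[0,0,0],[0,0,0]],[[0,0,0],[0,0,0]],[[0,0,0],[0,0,0]]]}}

```text
time_s: 20.97
tcp_pos: [649.6, 40.6, 40.5]
orientation: [[-0.0, -0.961, -0.278], [0.0, -0.278, 0.961], [-1.0, 0.0, 0.0]]
contact_force: [-0.7, -0.2, 0.7]
grip_width: 50.2
```

```bash
python3 need.py 649 41.2 36.5 106.17
```

```text
t 20.97 pos [649.6  40.6  40.5] yaw 106.11 tilt 0.00 grip 50.2 F [-0.7 -0.2  0.7]
turn_x -0.01 | then shift x 0.16 y 0.02 z 0.03 j6 target ~-103
```

>>> {"api": "step_arm", "payload": {"moves": [[[-0.2,0,0],[0,0,0]],[[0,-0.075,0.045],[0,0,0]],[[0,0,0],[0,0,0]],[[0,0,0],[0,0,0]],[[0,0,0],[0,0,0]]]}}

```text
time_s: 21.38
tcp_pos: [651.0, 42.3, 45.5]
orientation: [[-0.0, -0.961, -0.278], [-0.0, -0.278, 0.961], [-1.0, 0.0, 0.0]]
contact_force: [0.6, 0.1, -0.9]
grip_width: 49.5
```

>>> {"api": "step_arm", "payload": {"moves": [[[0.05,0,0],[0,0,0]],[[0.05,0,0],[0,0,0]],[[0.05,0,0],[0,0,0]],[[0.05,0,0],[0,0,0]],[[0,0,0],[0,0,0]]]}}

```text
time_s: 21.8
tcp_pos: [651.1, 42.2, 40.5]
orientation: [[-0.0, -0.961, -0.278], [-0.0, -0.278, 0.961], [-1.0, 0.0, -0.0]]
contact_force: [0.2, 0.8, -0.1]
grip_width: 49.6
```

>>> {"api": "step_arm", "payload": {"moves": [[[0,0,0],[0,0,0]],[[0,0,0],[0,0,0]],[[0,0,0],[0,0,0]]]}}

```text
time_s: 22.05
tcp_pos: [651.1, 42.2, 40.5]
orientation: [[0.0, -0.961, -0.278], [-0.0, -0.278, 0.961], [-1.0, -0.0, -0.0]]
contact_force: [0.3, -0.5, 1.0]
grip_width: 49.9
```

```bash
python3 need.py 651.1 42.2 40.5 106.17
```

```text
t 22.05 pos [651.1  42.2  40.5] yaw 106.11 tilt 0.00 grip 49.9 F [ 0.3 -0.5  1. ]
turn_x -0.01 | then shift x 0.00 y -0.00 z -0.00 j6 target ~-102
```

>>> {"api": "step_arm", "payload": {"moves": [[[0,0,0],[0,0,0]],[[0,0,0],[0,0,0]],[[0,0,0],[0,0,0]],[[0,0,0],[0,0,0]],[[0,0,0],[0,0,0]]], "hand": 0.6}}

```text
time_s: 22.47
tcp_pos: [651.1, 42.2, 40.5]
orientation: [[-0.0, -0.961, -0.278], [0.0, -0.278, 0.961], [-1.0, 0.0, 0.0]]
contact_force: [-0.0, -0.7, -0.3]
grip_width: 68.3
```

>>> {"api": "step_arm", "payload": {"moves": [[[-0.3,0,0],[0,0,0]],[[-0.7,0,0],[0,0,0]],[[-1,0,0],[0.6,0,0]],[[-1,0,0],[0.9,0,0]],[[-0.5,0,0],[0.86,0,0]]], "hand": 1}}

```text
time_s: 22.88
tcp_pos: [652.8, 42.2, 132.3]
orientation: [[0.005, -0.997, -0.072], [-0.0, -0.072, 0.997], [-1.0, -0.005, -0.001]]
contact_force: [0.4, 0.4, 0.3]
grip_width: 86.1
```

```bash
python3 need.py 465.2 -251.6 14 94.3
```

```text
t 22.88 pos [652.8  42.2 132.3] yaw 94.10 tilt 0.27 grip 86.1 F [0.4 0.4 0.3]
turn_x -0.04 | then shift x 4.73 y 8.36 z -11.15 j6 target ~-123
```

>>> {"api": "step_arm", "payload": {"moves": [[[0,0.75,-1],[-0.04,0,0]],[[0,0.75,-1],[0,0,0]],[[0,0.75,-1],[0,0,0]],[[0,0.75,-1],[0,0,0]],[[0,0.75,-1],[0,0,0]]]}}

```text
time_s: 23.3
tcp_pos: [566.7, -90.7, 128.8]
orientation: [[0.001, -0.997, -0.079], [-0.0, -0.079, 0.997], [-1.0, -0.001, -0.0]]
contact_force: [0.5, -1.2, 0.2]
grip_width: 87.6
```

>>> {"api": "step_arm", "payload": {"moves": [[[0,0.75,-1],[0,0,0]],[[0,0.75,-1],[0,0,0]],[[0,0.75,-1],[0,0,0]],[[0,0.75,-1],[0,0,0]],[[0,0.75,-1],[0,0,0]]]}}

```text
time_s: 23.72
tcp_pos: [483.0, -222.9, 128.9]
orientation: [[0.001, -0.997, -0.079], [-0.001, -0.079, 0.997], [-1.0, -0.001, -0.001]]
contact_force: [0.4, -0.4, 0.3]
grip_width: 86.7
```

>>> {"api": "step_arm", "payload": {"moves": [[[0.7,0.75,-1],[0,0,0]],[[0.7,0,-0.1],[0,0,0]],[[0.7,0,0],[0,0,0]],[[0.5,0,0],[0,0,0]],[[0,0,0],[0,0,0]]]}}

```text
time_s: 24.13
tcp_pos: [465.4, -249.4, 60.6]
orientation: [[-0.004, -0.997, -0.078], [0.003, -0.078, 0.997], [-1.0, 0.004, 0.003]]
contact_force: [-0.1, 1.3, -1.6]
grip_width: 87.0
```

>>> {"api": "step_arm", "payload": {"moves": [[[0,0,0],[0,0,0]],[[0,0,0],[0,0,0]],[[0,0,0],[0,0,0]],[[0,0,0],[0,0,0]]]}}

```text
time_s: 24.47
tcp_pos: [468.2, -250.8, 64.2]
orientation: [[0.002, -0.997, -0.079], [-0.001, -0.079, 0.997], [-1.0, -0.002, -0.001]]
contact_force: [0.1, 0.1, 1.1]
grip_width: 86.8
```

```bash
python3 need.py 465.2 -251.6 14 94.3;  python3 - <<'E'
from prof import *
from col import *
for n in("top","side"):
    im=vision.snapshot(n);np.save(f"{n}5.npy",im);show(n,f"pics/{n}5.png")
n="side";im=np.load("side5.npy")
for x0 in(-90,65):
    V=np.arange(-60,60,.25)
    p=profile(im,n,np.arange(x0-8,x0+9,2),V,'y',55,1); print(n,x0,"y",cross(V,p,-40,40,165))
    v=np.arange(x0-60,x0+60,.25)
    p=profile(im,n,np.arange(-16,17,4),v,'x',55,1); print(n,x0,"x",cross(v,p,x0-50,x0+50,165))
E
```

```text
t 24.47 pos [ 468.2 -250.8   64.2] yaw 94.56 tilt 0.12 grip 86.8 F [0.1 0.1 1.1]
turn_x 0.05 | then shift x 2.01 y 0.12 z -0.02 j6 target ~-123
side -90 y []
side -90 x []
side 65 y [-25.29, 25.71]
side 65 x [43.19, 104.65]
```

View pics/side5.png

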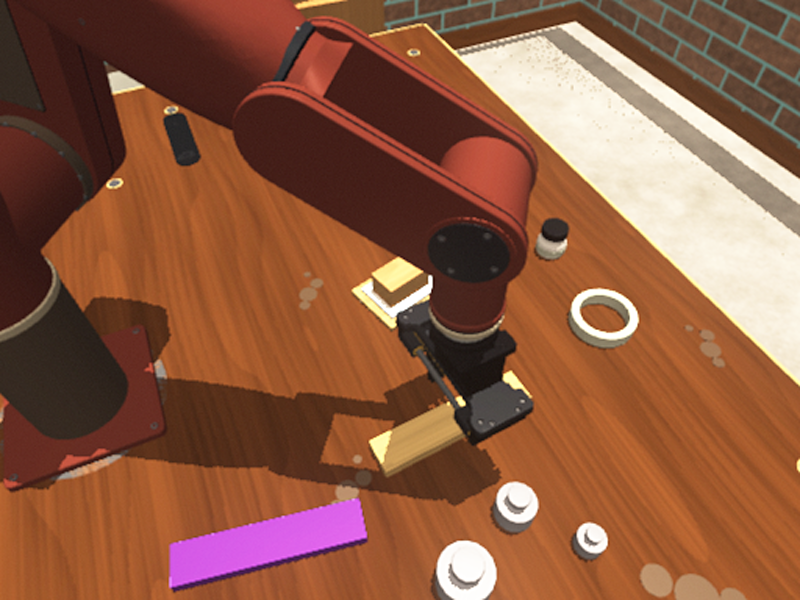

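The gripper is over the middle of the natural board. I'll check the narrow block in the top picture and keep descending.

Run:
```python
from prof import *
im=np.load("top5.npy");n="top";V=np.arange(-60,60,.25)
print(im[130,230])
for k in("4","5"):
    im=np.load(f"top{k}.npy")
    p=profile(im,n,np.arange(-94,-82,2),V,'y',55,2); print("y",cross(V,p,-35,35,180))
    v=np.arange(-110,-60,.25);p=profile(im,n,np.arange(-16,17,4),v,'x',55,0); print("x",cross(v,p,-85,-60,170))
```

```text
[248 220 119]
y [-22.91, 23.79]
x [-72.51, -63.55]
y [-23.27, 23.41]
x [-74.31, -65.5]
```

>>> {"api": "step_arm", "payload": {"moves": [[[0.4,0.12,-0.02],[0.05,0,0]],[[0.4,0,0],[0,0,0]],[[0.4,0,0],[0,0,0]],[[0.2,0,0],[0,0,0]],[[0,0,0],[0,0,0]]]}}

```text
time_s: 25.08
tcp_pos: [462.7, -250.2, 25.6]
orientation: [[-0.003, -0.997, -0.074], [0.003, -0.074, 0.997], [-1.0, 0.003, 0.003]]
contact_force: [0.4, 0.4, -0.9]
grip_width: 87.1
```

>>> {"api": "step_arm", "payload": {"moves": [[[0,0,0],[0,0,0]],[[0,0,0],[0,0,0]],[[0,0,0],[0,0,0]],[[0,0,0],[0,0,0]]]}}

```text
time_s: 25.42
tcp_pos: [464.7, -251.6, 28.6]
orientation: [[0.001, -0.997, -0.074], [-0.001, -0.074, 0.997], [-1.0, -0.001, -0.001]]
contact_force: [0.3, 0.3, -0.0]
grip_width: 87.1
```

```bash
python3 need.py 465.2 -251.6 14 94.3
```

```text
t 25.42 pos [ 464.7 -251.6   28.6] yaw 94.26 tilt 0.06 grip 87.1 F [ 0.3  0.3 -0. ]
turn_x -0.01 | then shift x 0.58 y -0.02 z -0.00 j6 target ~-123
```

>>> {"api": "step_arm", "payload": {"moves": [[[0.15,-0.02,0],[0,0,0]],[[0.15,0,0],[0,0,0]],[[0.1,0,0],[0,0,0]],[[0.1,0,0],[0,0,0]],[[0.07,0,0],[0,0,0]]]}}

```text
time_s: 25.83
tcp_pos: [464.5, -251.1, 13.2]
orientation: [[-0.001, -0.997, -0.074], [0.0, -0.074, 0.997], [-1.0, 0.001, 0.0]]
contact_force: [-0.2, 0.3, -0.3]
grip_width: 86.9
```

>>> {"api": "step_arm", "payload": {"moves": [[[0,0,0],[0,0,0]],[[0,0,0],[0,0,0]],[[0,0,0],[0,0,0]],[[0,0,0],[0,0,0]],[[0,0,0],[0,0,0]]], "hand": -1}}

```text
time_s: 26.25
tcp_pos: [464.9, -251.4, 14.0]
orientation: [[0.0, -0.997, -0.074], [-0.0, -0.074, 0.997], [-1.0, -0.0, -0.0]]
contact_force: [0.3, 0.2, -0.6]
grip_width: 61.8
```

>>> {"api": "step_arm", "payload": {"moves": [[[0,0,0],[0,0,0]],[[0,0,0],[0,0,0]],[[0,0,0],[0,0,0]],[[0,0,0],[0,0,0]],[[0,0,0],[0,0,0]]]}}

```text
time_s: 26.67
tcp_pos: [464.8, -251.3, 13.9]
orientation: [[0.0, -0.997, -0.074], [-0.0, -0.074, 0.997], [-1.0, -0.0, -0.0]]
contact_force: [0.9, 0.9, 0.9]
grip_width: 49.7
```

```bash
python3 need.py 465.2 -251.6 14 94.3
```

```text
t 26.67 pos [ 464.8 -251.3   13.9] yaw 94.27 tilt 0.00 grip 49.7 F [0.9 0.9 0.9]
turn_x -0.01 | then shift x -0.00 y -0.01 z -0.01 j6 target ~-123
```

>>> {"api": "step_arm", "payload": {"moves": [[[-0.3,0,0],[0,0,0]],[[-0.8,0,0],[0,0,0]],[[-1,0,0],[0,0,0]],[[-1,0,0],[0,0,0]],[[-1,0,0],[0,0,0]]]}}

```text
time_s: 27.08
tcp_pos: [464.3, -251.0, 117.4]
orientation: [[-0.001, -0.997, -0.074], [0.0, -0.074, 0.997], [-1.0, 0.001, 0.0]]
contact_force: [-0.2, -0.2, -0.8]
grip_width: 49.7
```

>>> {"api": "step_arm", "payload": {"moves": [[[-0.5,0,0],[-0.5,0,0]],[[0,0,0],[-0.6,0,0]],[[0,0,0],[-0.6,0,0]],[[0,0,0],[-0.68,0,0]],[[0,0,0],[0,0,0]]]}}

```text
time_s: 27.5
tcp_pos: [464.6, -251.2, 129.2]
orientation: [[0.0, -0.96, -0.28], [-0.0, -0.28, 0.96], [-1.0, -0.0, -0.0]]
contact_force: [0.0, -0.4, -1.4]
grip_width: 50.0
```

```bash
python3 need.py 561.7 16.5 120 106.17; python3 -c "
from h import *
show('side','pics/side6.png')"
```

```text
t 27.50 pos [ 464.6 -251.2  129.2] yaw 106.28 tilt 0.01 grip 50.0 F [ 0.  -0.4 -1.4]
turn_x 0.02 | then shift x 0.37 y -6.71 z 9.20 j6 target ~-104
```

View pics/side6.png

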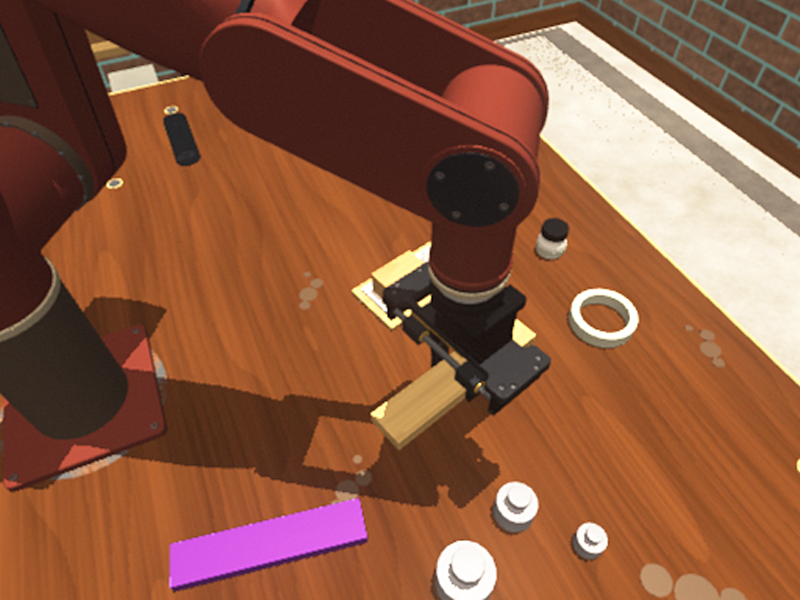

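The board is held level and clear of the bench. I'll carry it over the panel.

>>> {"api": "step_arm", "payload": {"moves": [[[0,-0.4,0.5],[0.02,0,0]],[[0,-0.7,0.96],[0,0,0]],[[0,-0.7,0.96],[0,0,0]],[[0,-0.7,0.96],[0,0,0]],[[0,-0.7,0.96],[0,0,0]]]}}

```text
time_s: 27.97
tcp_pos: [511.7, -123.7, 128.8]
orientation: [[-0.0, -0.962, -0.274], [0.0, -0.274, 0.962], [-1.0, 0.0, 0.0]]
contact_force: [0.9, -0.8, -0.9]
grip_width: 49.7
```

>>> {"api": "step_arm", "payload": {"moves": [[[0,-0.7,0.96],[0,0,0]],[[0,-0.7,0.96],[0,0,0]],[[0,-0.7,0.96],[0,0,0]],[[0,-0.7,0.96],[0,0,0]],[[0,-0.6,0.8],[0,0,0]]]}}

```text
time_s: 28.38
tcp_pos: [561.4, 12.1, 128.8]
orientation: [[-0.0, -0.961, -0.275], [0.0, -0.275, 0.961], [-1.0, 0.0, 0.0]]
contact_force: [-0.3, 0.6, -0.3]
grip_width: 49.9
```

>>> {"api": "step_arm", "payload": {"moves": [[[0,-0.1,0.2],[0,0,0]],[[0,0,0],[0,0,0]],[[0,0,0],[0,0,0]],[[0,0,0],[0,0,0]],[[0,0,0],[0,0,0]]]}}

```text
time_s: 28.8
tcp_pos: [561.8, 14.4, 128.7]
orientation: [[-0.0, -0.961, -0.275], [-0.0, -0.275, 0.961], [-1.0, 0.0, -0.0]]
contact_force: [-0.3, 0.8, -2.2]
grip_width: 49.8
```

```bash
python3 need.py 561.7 16.5 68.9 106.17
```

```text
t 28.80 pos [561.8  14.4 128.7] yaw 105.96 tilt 0.03 grip 49.8 F [-0.3  0.8 -2.2]
turn_x -0.04 | then shift x 2.39 y -0.02 z 0.08 j6 target ~-104
```

Descend to just above the blocks and check.

>>> {"api": "step_arm", "payload": {"moves": [[[0.3,-0.02,0.08],[-0.04,0,0]],[[0.4,0,0],[0,0,0]],[[0.4,0,0],[0,0,0]],[[0.4,0,0],[0,0,0]],[[0.3,0,0],[0,0,0]]]}}

```text
time_s: 29.22
tcp_pos: [561.0, 17.6, 81.6]
orientation: [[-0.002, -0.96, -0.28], [0.0, -0.28, 0.96], [-1.0, 0.002, 0.001]]
contact_force: [-0.7, -0.4, -1.7]
grip_width: 49.9
```

>>> {"api": "step_arm", "payload": {"moves": [[[0.2,0,0],[0,0,0]],[[0.1,0,0],[0,0,0]],[[0,0,0],[0,0,0]],[[0,0,0],[0,0,0]],[[0,0,0],[0,0,0]]]}}

```text
time_s: 29.63
tcp_pos: [562.6, 17.6, 76.8]
orientation: [[0.001, -0.96, -0.28], [-0.0, -0.28, 0.96], [-1.0, -0.001, -0.0]]
contact_force: [-0.3, -0.1, -0.9]
grip_width: 49.7
```

```bash
python3 need.py 561.7 16.5 68.9 106.17;python3 - <<'E'
from ov import *
for n,cr in (("top",(205,108,280,215)),("side",(220,110,335,215))):
    im=vision.snapshot(n)
    overlay(n,im,[(rect(PAN[n],230,50,79),(255,0,0)),(rect(PAN[n],230,80,15),(0,160,0))],cr,f"pics/ov{n}7.png",7)
E
```

```text
t 29.63 pos [562.6  17.6  76.8] yaw 106.27 tilt 0.06 grip 49.7 F [-0.3 -0.1 -0.9]
turn_x 0.02 | then shift x 0.32 y 0.05 z -0.03 j6 target ~-104
```

View pics/ovside7.png

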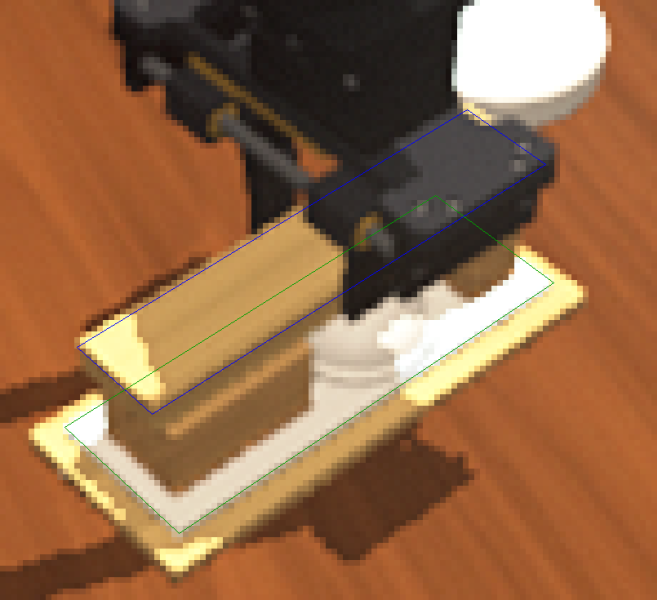

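View pics/ovtop7.png

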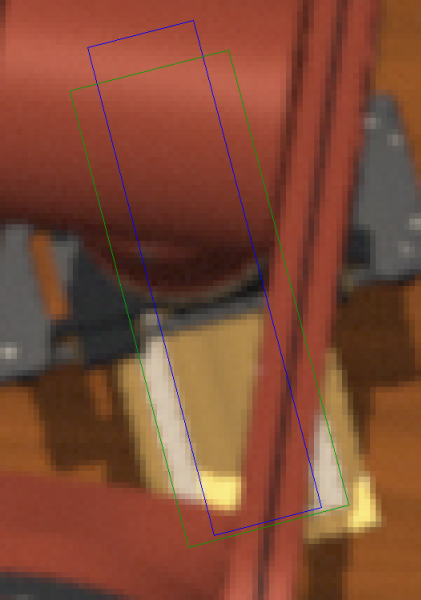

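Run:
```python
from prof import *
n="side";im=vision.snapshot(n)
v=np.arange(90,135,.25);z=80.8
p=profile(im,n,np.arange(-16,17,4),v,'x',z,1);print("x end",cross(v,p,100,130,165),p[::8].astype(int))
V=np.arange(-45,45,.25);p=profile(im,n,np.arange(102,110,2),V,'y',z,1);print("y",cross(V,p,-45,45,165),p[::8].astype(int))
p=profile(im,n,np.arange(40,80,4),V,'y',z,1);print("y mid",p[::8].astype(int))
```

```text
x end [114.36] [161 169 188 199 205 222 238 248 249 250 251 239 179 109  95  95  88  83
  96 120 132 145 148]
y [-25.99, 20.8] [ 96  97  97  98  98  98  89  69  62 116 204 244 251 250 250 250 249 249
 249 248 247 248 249 250 249 249 248 249 247 243 234 224 196 161 135 113
  98  96  98 103 113 131 141 133 113]
y mid [ 86  86  86  86  87  85  75  62  57  79 119 146 155 157 157 158 157 156
 153 150 149 150 153 155 155 156 158 159 157 157 158 156 151 147 134 112
  97  96  99 105 117 132 143 139 124]
```

>>> {"api": "step_arm", "payload": {"moves": [[[0.1,0.035,-0.02],[0.02,0,0]],[[0.06,0,0],[0,0,0]],[[0.04,0,0],[0,0,0]],[[0,0,0],[0,0,0]],[[0,0,0],[0,0,0]]]}}

```text
time_s: 30.2
tcp_pos: [561.3, 16.9, 71.1]
orientation: [[-0.0, -0.96, -0.278], [0.0, -0.278, 0.96], [-1.0, 0.0, 0.0]]
contact_force: [0.0, -0.6, -2.3]
grip_width: 49.5
```

>>> {"api": "step_arm", "payload": {"moves": [[[0,0,0],[0,0,0]],[[0.04,0,0],[0,0,0]],[[0.04,0,0],[0,0,0]],[[0,0,0],[0,0,0]],[[0,0,0],[0,0,0]]]}}

```text
time_s: 30.62
tcp_pos: [561.3, 17.0, 69.2]
orientation: [[-0.0, -0.96, -0.278], [0.0, -0.278, 0.96], [-1.0, 0.0, 0.0]]
contact_force: [0.4, 0.8, -2.1]
grip_width: 49.8
```

```bash
python3 need.py 561.7 16.5 68.9 106.17
```

```text
t 30.62 pos [561.3  17.   69.2] yaw 106.16 tilt 0.01 grip 49.8 F [ 0.4  0.8 -2.1]
turn_x -0.00 | then shift x 0.01 y -0.01 z -0.02 j6 target ~-104
```

>>> {"api": "step_arm", "payload": {"moves": [[[0.02,0,-0.01],[0,0,0]],[[0.01,0,0],[0,0,0]],[[0,0,0],[0,0,0]],[[0,0,0],[0,0,0]]]}}

```text
time_s: 30.95
tcp_pos: [561.6, 16.8, 68.9]
orientation: [[0.0, -0.96, -0.278], [0.0, -0.278, 0.96], [-1.0, -0.0, -0.0]]
contact_force: [-1.8, 0.5, 2.8]
grip_width: 49.8
```

```bash
python3 need.py 561.7 16.5 68.9 106.17
```

```text
t 30.95 pos [561.6  16.8  68.9] yaw 106.17 tilt 0.01 grip 49.8 F [-1.8  0.5  2.8]
turn_x -0.00 | then shift x 0.00 y -0.00 z -0.01 j6 target ~-104
```

>>> {"api": "step_arm", "payload": {"moves": [[[0,0,0],[0,0,0]],[[0,0,0],[0,0,0]],[[0,0,0],[0,0,0]],[[0,0,0],[0,0,0]],[[0,0,0],[0,0,0]]], "hand": 0.6}}

```text
time_s: 31.37
tcp_pos: [561.5, 16.6, 68.4]
orientation: [[0.0, -0.96, -0.278], [-0.0, -0.278, 0.96], [-1.0, -0.0, -0.0]]
contact_force: [-0.0, -0.0, -0.9]
grip_width: 68.2
```

>>> {"api": "step_arm", "payload": {"moves": [[[-0.3,0,0],[0,0,0]],[[-0.7,0,0],[0,0,0]],[[-1,0,0],[1,0,0]],[[-1,0,0],[1,0,0]],[[-0.5,0,0],[1,0,0]]], "hand": 1}}

```text
time_s: 31.78
tcp_pos: [563.1, 16.5, 160.0]
orientation: [[0.005, -1.0, -0.016], [-0.001, -0.016, 1.0], [-1.0, -0.005, -0.001]]
contact_force: [1.7, -0.3, 0.7]
grip_width: 86.0
```

```bash
python3 - <<'E'
from col import *
# weight body fit from the first pictures: body top disc at z=36, r=25
for n,g in(("top",(393.6,194.4)),("side",(330.5,320.7))):
    im=cv2.imread(f"pics/{n}0.png")[:,:,::-1].astype(float)
    vision.snapshot(n)
    best=[r for r in models.trace(n,"weight")]
    for r in best:
        c=np.argwhere(r["pixels"]).mean(0)[::-1]
        if np.hypot(*(c-g))<20:
            gen=lambda p:cylpts(p,25,0,36)+[] 
            # whole silhouette: union body + knob -> render both
            def cost(p):
                s=np.maximum(sil(n,cylpts(p,25,0,36)),sil(n,cylpts(p,14,46,10)));return ((s-r["pixels"])**2).sum()
            p=minimize(cost,[478.7,-391.3],method="Nelder-Mead",options=dict(initial_simplex=[[478.7,-391.3],[484,-391],[478,-385]],xatol=.05,fatol=.05))
            print(n,r["score"],r["pixels"].sum(),p.x,p.fun)
E
python3 need.py 478.7 -391.3 140 90
```

```text
top 0.8 371 [ 479.79 -392.44] 12.352783203125
side 0.81 665 [ 479.93 -390.09] 58.224609375
t 31.98 pos [561.5  16.7 156.1] yaw 91.32 tilt 0.03 grip 86.8 F [-0.8 -0.6 -0.3]
turn_x 0.26 | then shift x 0.64 y 3.31 z -16.32 j6 target ~-129
```

>>> {"api": "step_arm", "payload": {"moves": [[[0,0,-0.3],[0.26,0,0]],[[0,0.2,-1],[0,0,0]],[[0,0.2,-1],[0,0,0]],[[0,0.2,-1],[0,0,0]],[[0,0.2,-1],[0,0,0]]]}}

```text
time_s: 32.4
tcp_pos: [539.9, -91.8, 154.2]
orientation: [[-0.003, -1.0, 0.001], [0.001, 0.001, 1.0], [-1.0, 0.003, 0.001]]
contact_force: [1.8, -0.4, 0.0]
grip_width: 86.7
```

>>> {"api": "step_arm", "payload": {"moves": [[[0,0.2,-1],[0,0,0]],[[0,0.2,-1],[0,0,0]],[[0,0.2,-1],[0,0,0]],[[0,0.2,-1],[0,0,0]],[[0,0.2,-1],[0,0,0]]]}}

```text
time_s: 32.82
tcp_pos: [514.5, -216.8, 154.1]
orientation: [[-0.003, -1.0, 0.002], [0.001, 0.002, 1.0], [-1.0, 0.003, 0.001]]
contact_force: [0.1, 0.9, 0.5]
grip_width: 87.0
```

>>> {"api": "step_arm", "payload": {"moves": [[[0,0.2,-1],[0,0,0]],[[0,0.2,-1],[0,0,0]],[[0,0.2,-1],[0,0,0]],[[0,0.2,-1],[0,0,0]],[[0,0.2,-1],[0,0,0]]]}}

```text
time_s: 33.23
tcp_pos: [489.2, -341.6, 153.9]
orientation: [[-0.003, -1.0, 0.002], [0.002, 0.002, 1.0], [-1.0, 0.003, 0.002]]
contact_force: [0.3, 0.2, -0.7]
grip_width: 87.0
```

>>> {"api": "step_arm", "payload": {"moves": [[[0,0.2,-1],[0,0,0]],[[0.3,0.2,-0.9],[0,0,0]],[[0.5,0,0],[0,0,0]],[[0,0,0],[0,0,0]],[[0,0,0],[0,0,0]]]}}

```text
time_s: 33.65
tcp_pos: [479.2, -386.6, 133.3]
orientation: [[-0.004, -1.0, 0.003], [0.004, 0.003, 1.0], [-1.0, 0.004, 0.004]]
contact_force: [0.7, 0.1, 0.9]
grip_width: 87.1
```

```bash
python3 need.py 479.5 -391.3 16 90
python3 - <<'E'
from ov import *
for n,cr in (("top",(205,100,280,215)),("side",(220,100,335,215))):
    im=vision.snapshot(n);np.save(n+"8.npy",im); show(n,f"pics/{n}8.png")
    overlay(n,im,[(rect(PAN[n],230,50,73),(255,0,0)),(rect(PAN[n],230,80,15),(0,160,0))],cr,f"pics/ov{n}8.png",7)
E
```

```text
t 33.65 pos [ 479.2 -386.6  133.3] yaw 89.85 tilt 0.32 grip 87.1 F [0.7 0.1 0.9]
turn_x -0.03 | then shift x 4.69 y -0.01 z -0.19 j6 target ~-129
```

View pics/side8.png

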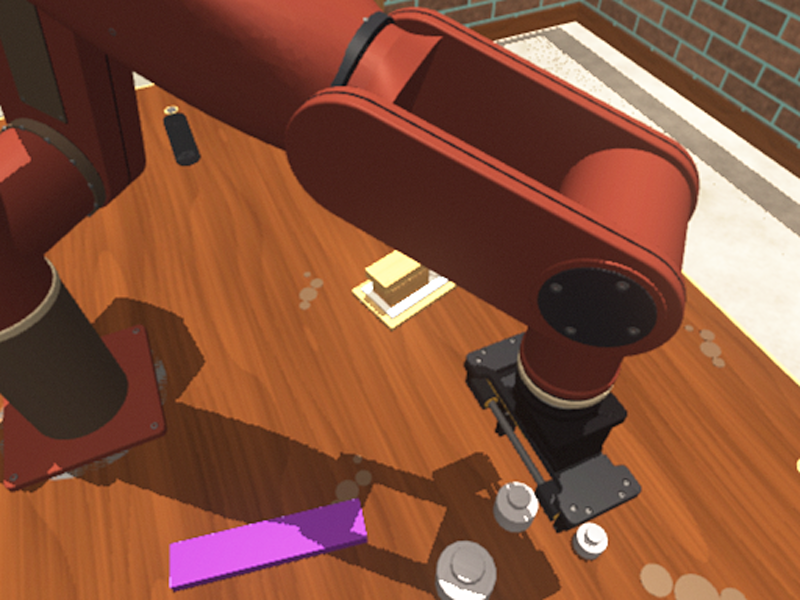

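View pics/ovtop8.png

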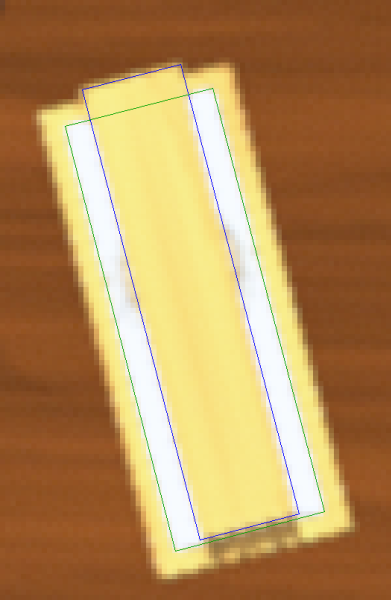

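View pics/ovside8.png

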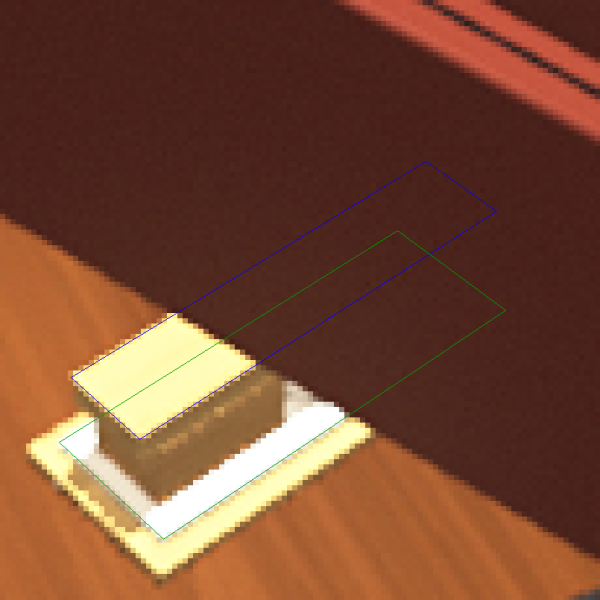

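The board lies on the predicted outline in both views. Now down to the weight.

>>> {"api": "step_arm", "payload": {"moves": [[[0.5,0,0],[0,0,0]],[[0.5,0,0],[0,0,0]],[[0,0,0],[0,0,0]],[[0,0,0],[0,0,0]],[[0,0,0],[0,0,0]]]}}

```text
time_s: 34.27
tcp_pos: [480.6, -387.8, 110.5]
orientation: [[-0.001, -1.0, 0.002], [0.001, 0.002, 1.0], [-1.0, 0.001, 0.001]]
contact_force: [-0.2, 0.0, 0.3]
grip_width: 87.2
```

```bash
python3 need.py 479.5 -391.3 16 90
```

```text
t 34.27 pos [ 480.6 -387.8  110.5] yaw 89.87 tilt 0.05 grip 87.2 F [-0.2  0.   0.3]
turn_x -0.03 | then shift x 3.78 y 0.04 z -0.14 j6 target ~-129
```

>>> {"api": "step_arm", "payload": {"moves": [[[0.4,0.04,-0.14],[-0.03,0,0]],[[0.4,0,0],[0,0,0]],[[0.4,0,0],[0,0,0]],[[0,0,0],[0,0,0]],[[0,0,0],[0,0,0]]]}}

```text
time_s: 34.68
tcp_pos: [478.8, -390.8, 79.4]
orientation: [[-0.002, -1.0, -0.0], [0.002, -0.0, 1.0], [-1.0, 0.002, 0.002]]
contact_force: [0.4, 1.1, 1.0]
grip_width: 87.0
```

>>> {"api": "step_arm", "payload": {"moves": [[[0,0,0],[0,0,0]],[[0,0,0],[0,0,0]],[[0,0,0],[0,0,0]]]}}

```text
time_s: 34.93
tcp_pos: [480.0, -391.9, 81.7]
orientation: [[0.001, -1.0, -0.0], [-0.001, -0.0, 1.0], [-1.0, -0.001, -0.001]]
contact_force: [0.5, 0.7, 0.1]
grip_width: 86.6
```

```bash
python3 need.py 479.5 -391.3 16 90; python3 -c "
from h import *
show('side','pics/side9.png',(230,210,430,360))"
```

```text
t 34.93 pos [ 480.  -391.9   81.7] yaw 90.02 tilt 0.06 grip 86.6 F [0.5 0.7 0.1]
turn_x 0.00 | then shift x 2.63 y 0.02 z 0.03 j6 target ~-129
```

View pics/side9.png

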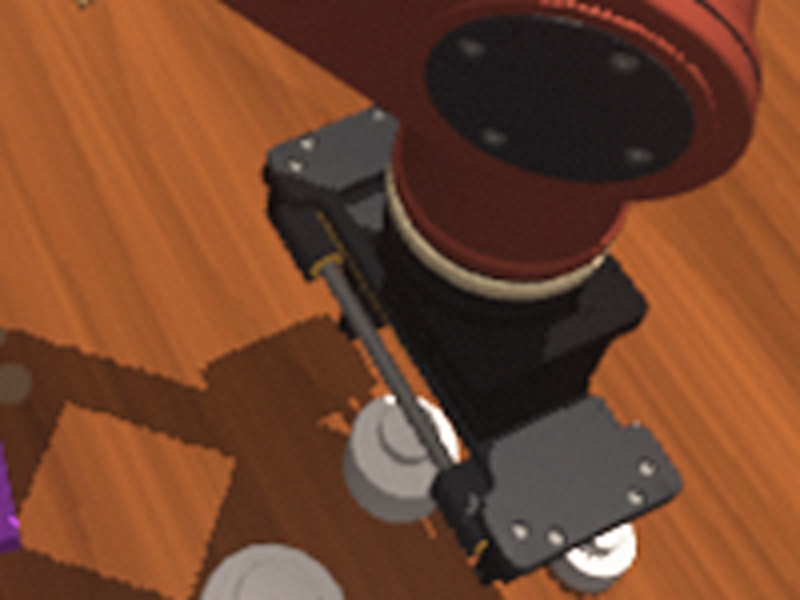

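The middle weight lies under the jaw centre line, between the open fingers.

>>> {"api": "step_arm", "payload": {"moves": [[[0.5,0.02,0.02],[0,0,0]],[[0.5,0,0],[0,0,0]],[[0.5,0,0],[0,0,0]],[[0.4,0,0],[0,0,0]],[[0.2,0,0],[0,0,0]]]}}

```text
time_s: 35.4
tcp_pos: [477.8, -389.7, 25.3]
orientation: [[-0.003, -1.0, -0.0], [0.003, -0.0, 1.0], [-1.0, 0.003, 0.003]]
contact_force: [-0.5, 0.4, -1.2]
grip_width: 87.1
```

>>> {"api": "step_arm", "payload": {"moves": [[[0.2,0,0],[0,0,0]],[[0.1,0,0],[0,0,0]],[[0,0,0],[0,0,0]],[[0,0,0],[0,0,0]],[[0,0,0],[0,0,0]]]}}

```text
time_s: 35.82
tcp_pos: [479.6, -391.5, 21.7]
orientation: [[0.001, -1.0, -0.0], [-0.001, -0.0, 1.0], [-1.0, -0.001, -0.001]]
contact_force: [-0.0, -0.5, 0.3]
grip_width: 87.2
```

```bash
python3 need.py 479.5 -391.3 16 90
```

```text
t 35.82 pos [ 479.6 -391.5   21.7] yaw 90.01 tilt 0.07 grip 87.2 F [-0.  -0.5  0.3]
turn_x 0.00 | then shift x 0.23 y 0.00 z 0.01 j6 target ~-129
```

>>> {"api": "step_arm", "payload": {"moves": [[[0.1,0,0],[0,0,0]],[[0.1,0,0],[0,0,0]],[[0,0,0],[0,0,0]],[[0,0,0],[0,0,0]]]}}

```text
time_s: 36.15
tcp_pos: [479.1, -391.0, 15.9]
orientation: [[-0.0, -1.0, -0.0], [0.0, -0.0, 1.0], [-1.0, 0.0, 0.0]]
contact_force: [0.1, -0.2, 0.7]
grip_width: 86.9
```

>>> {"api": "step_arm", "payload": {"moves": [[[0,0,0],[0,0,0]],[[0,0,0],[0,0,0]],[[0,0,0],[0,0,0]],[[0,0,0],[0,0,0]],[[0,0,0],[0,0,0]]], "hand": -1}}

```text
time_s: 36.57
tcp_pos: [479.2, -391.1, 16.1]
orientation: [[0.0, -1.0, -0.0], [-0.0, -0.0, 1.0], [-1.0, -0.0, -0.0]]
contact_force: [-0.1, -0.3, -0.1]
grip_width: 62.0
```

>>> {"api": "step_arm", "payload": {"moves": [[[0,0,0],[0,0,0]],[[0,0,0],[0,0,0]],[[0,0,0],[0,0,0]],[[0,0,0],[0,0,0]],[[0,0,0],[0,0,0]]]}}

```text
time_s: 36.98
tcp_pos: [479.2, -391.0, 16.1]
orientation: [[-0.0, -1.0, -0.0], [0.0, -0.0, 1.0], [-1.0, 0.0, 0.0]]
contact_force: [0.8, 0.8, 1.0]
grip_width: 49.3
```

>>> {"api": "step_arm", "payload": {"moves": [[[-0.1,0,0],[0,0,0]],[[-0.3,0,0],[0,0,0]],[[0,0,0],[0,0,0]],[[0,0,0],[0,0,0]],[[0,0,0],[0,0,0]]]}}

```text
time_s: 37.4
tcp_pos: [479.0, -391.0, 25.9]
orientation: [[-0.0, -1.0, -0.0], [0.0, -0.0, 1.0], [-1.0, 0.0, 0.0]]
contact_force: [-0.7, -0.3, -6.0]
grip_width: 49.4
```

```bash
python3 need.py 561.7 16.5 180 90
```

```text
t 37.40 pos [ 479.  -391.    25.9] yaw 90.01 tilt 0.02 grip 49.4 F [-0.7 -0.3 -6. ]
turn_x 0.00 | then shift x -6.16 y -3.31 z 16.30 j6 target ~-88
```

Lifted: 6 N matches the 0.6 kg weight. Carrying it to the board.

>>> {"api": "step_arm", "payload": {"moves": [[[-0.5,0,0],[0,0,0]],[[-1,0,0],[0,0,0]],[[-1,0,0],[0,0,0]],[[-1,0,0],[0,0,0]],[[-1,0,0.2],[0,0,0]]]}}

```text
time_s: 37.82
tcp_pos: [479.0, -386.7, 140.5]
orientation: [[0.0, -1.0, 0.0], [-0.001, 0.0, 1.0], [-1.0, -0.0, -0.001]]
contact_force: [1.0, -0.6, -6.0]
grip_width: 49.6
```

>>> {"api": "step_arm", "payload": {"moves": [[[-0.5,-0.1,0.5],[0,0,0]],[[0,-0.2,1],[0,0,0]],[[0,-0.2,1],[0,0,0]],[[0,-0.2,1],[0,0,0]],[[0,-0.2,1],[0,0,0]]]}}

```text
time_s: 38.23
tcp_pos: [501.6, -272.5, 151.9]
orientation: [[0.0, -1.0, 0.0], [-0.0, 0.0, 1.0], [-1.0, -0.0, -0.0]]
contact_force: [-0.9, -0.2, -5.1]
grip_width: 49.5
```

>>> {"api": "step_arm", "payload": {"moves": [[[0,-0.2,1],[0,0,0]],[[0,-0.2,1],[0,0,0]],[[0,-0.2,1],[0,0,0]],[[0,-0.2,1],[0,0,0]],[[0,-0.2,1],[0,0,0]]]}}

```text
time_s: 38.65
tcp_pos: [526.6, -147.3, 151.9]
orientation: [[0.0, -1.0, -0.0], [-0.0, -0.0, 1.0], [-1.0, -0.0, -0.0]]
contact_force: [0.3, -0.6, -5.9]
grip_width: 49.5
```

>>> {"api": "step_arm", "payload": {"moves": [[[0,-0.2,1],[0,0,0]],[[0,-0.2,1],[0,0,0]],[[0,-0.2,1],[0,0,0]],[[0,-0.2,1],[0,0,0]],[[0,-0.2,0.8],[0,0,0]]]}}

```text
time_s: 39.07
tcp_pos: [551.5, -26.7, 151.8]
orientation: [[0.0, -1.0, -0.001], [0.0, -0.001, 1.0], [-1.0, -0.0, 0.0]]
contact_force: [0.7, 0.0, -6.7]
grip_width: 49.3
```

```bash
python3 need.py 561.1 16.7 89.1 90
```

```text
t 39.07 pos [551.5 -26.7 151.8] yaw 90.05 tilt 0.03 grip 49.3 F [ 0.7  0.  -6.7]
turn_x 0.01 | then shift x 2.51 y -0.38 z 1.73 j6 target ~-88
```

>>> {"api": "step_arm", "payload": {"moves": [[[0,-0.19,0.8],[0,0,0]],[[0,-0.19,0.6],[0,0,0]],[[0.2,0,0.2],[0,0,0]],[[0.3,0,0],[0,0,0]],[[0.4,0,0],[0,0,0]]]}}

```text
time_s: 39.48
tcp_pos: [561.3, 11.1, 128.7]
orientation: [[0.001, -1.0, -0.001], [-0.001, -0.001, 1.0], [-1.0, -0.001, -0.001]]
contact_force: [1.2, -0.4, -6.5]
grip_width: 49.4
```

>>> {"api": "step_arm", "payload": {"moves": [[[0.4,0,0],[0,0,0]],[[0.3,0,0],[0,0,0]],[[0.2,0,0],[0,0,0]],[[0.1,0,0],[0,0,0]],[[0,0,0],[0,0,0]]]}}

```text
time_s: 39.9
tcp_pos: [560.4, 11.0, 102.5]
orientation: [[-0.002, -1.0, 0.001], [0.0, 0.001, 1.0], [-1.0, 0.002, 0.0]]
contact_force: [-1.0, 0.5, -5.4]
grip_width: 49.2
```

>>> {"api": "step_arm", "payload": {"moves": [[[0,0,0],[0,0,0]],[[0,0,0],[0,0,0]],[[0,0,0],[0,0,0]]]}}

```text
time_s: 40.15
tcp_pos: [561.6, 11.3, 104.2]
orientation: [[0.001, -1.0, -0.0], [-0.0, -0.0, 1.0], [-1.0, -0.001, -0.0]]
contact_force: [0.0, -0.4, -5.1]
grip_width: 49.2
```

```bash
python3 need.py 561.1 16.7 89.1 90; python3 -c "
from h import *
show('side','pics/side10.png',(200,80,380,215))"
```

```text
t 40.15 pos [561.6  11.3 104.2] yaw 90.01 tilt 0.07 grip 49.2 F [ 0.  -0.4 -5.1]
turn_x 0.00 | then shift x 0.60 y 0.02 z 0.22 j6 target ~-88
```

View pics/side10.png

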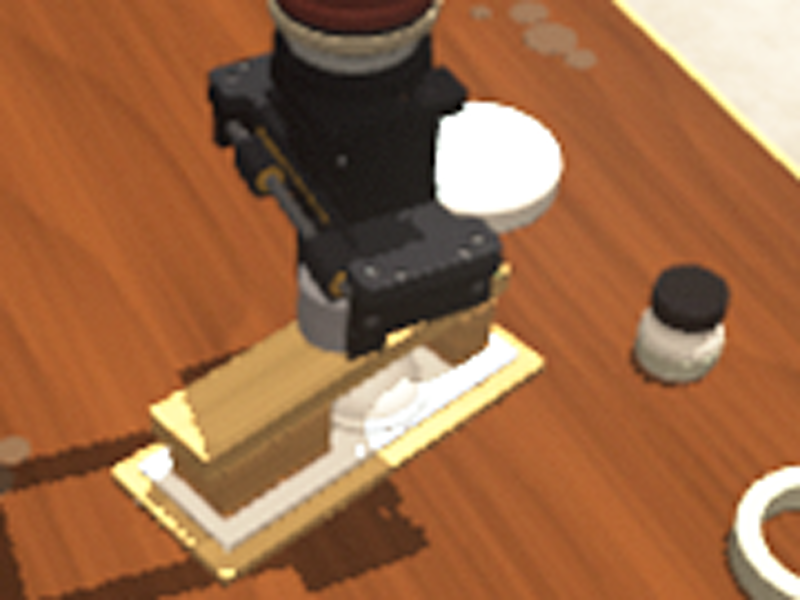

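The weight hangs upright over the middle of the board. I'll correct 5 mm in y and lower it.

>>> {"api": "step_arm", "payload": {"moves": [[[0.1,0.02,0.22],[0,0,0]],[[0.1,0,0],[0,0,0]],[[0.1,0,0],[0,0,0]],[[0.1,0,0],[0,0,0]],[[0,0,0],[0,0,0]]]}}

```text
time_s: 40.62
tcp_pos: [560.0, 17.1, 92.6]
orientation: [[-0.001, -1.0, -0.0], [0.0, -0.0, 1.0], [-1.0, 0.001, 0.0]]
contact_force: [-0.4, -0.1, -5.9]
grip_width: 49.3
```

>>> {"api": "step_arm", "payload": {"moves": [[[0,0,0],[0,0,0]],[[0,0,0],[0,0,0]],[[0,0,0],[0,0,0]]]}}

```text
time_s: 40.87
tcp_pos: [560.7, 16.8, 93.7]
orientation: [[0.0, -1.0, -0.0], [-0.0, -0.0, 1.0], [-1.0, -0.0, -0.0]]
contact_force: [-0.3, -0.1, -5.3]
grip_width: 49.3
```

```bash
python3 need.py 561.1 16.7 89.1 90
```

```text
t 40.87 pos [560.7  16.8  93.7] yaw 90.00 tilt 0.02 grip 49.3 F [-0.3 -0.1 -5.3]
turn_x 0.00 | then shift x 0.18 y -0.01 z -0.01 j6 target ~-88
```

>>> {"api": "step_arm", "payload": {"moves": [[[0.05,-0.01,0],[0,0,0]],[[0.04,0,0],[0,0,0]],[[0.03,0,0],[0,0,0]],[[0.03,0,0],[0,0,0]],[[0,0,0],[0,0,0]]]}}

```text
time_s: 41.28
tcp_pos: [560.7, 16.9, 89.5]
orientation: [[-0.0, -1.0, -0.0], [0.0, -0.0, 1.0], [-1.0, 0.0, 0.0]]
contact_force: [-0.0, 0.7, -5.5]
grip_width: 49.6
```

>>> {"api": "step_arm", "payload": {"moves": [[[0,0,0],[0,0,0]],[[0.02,0,0],[0,0,0]],[[0,0,0],[0,0,0]],[[0,0,0],[0,0,0]]]}}

```text
time_s: 41.62
tcp_pos: [560.8, 16.9, 89.3]
orientation: [[-0.0, -1.0, -0.0], [-0.0, -0.0, 1.0], [-1.0, 0.0, -0.0]]
contact_force: [-1.0, 0.1, -5.2]
grip_width: 49.2
```

```bash
python3 need.py 561.1 16.7 89.1 90
```

```text
t 41.62 pos [560.8  16.9  89.3] yaw 90.01 tilt 0.00 grip 49.2 F [-1.   0.1 -5.2]
turn_x 0.00 | then shift x 0.01 y -0.01 z -0.01 j6 target ~-88
```

>>> {"api": "step_arm", "payload": {"moves": [[[0.02,0,0],[0,0,0]],[[0,0,0],[0,0,0]],[[0.01,0,0],[0,0,0]],[[0,0,0],[0,0,0]],[[0,0,0],[0,0,0]]]}}

```text
time_s: 42.03
tcp_pos: [561.0, 16.9, 89.1]
orientation: [[0.0, -1.0, -0.0], [-0.0, -0.0, 1.0], [-1.0, -0.0, -0.0]]
contact_force: [-1.8, 0.3, 0.8]
grip_width: 49.2
```

```bash
python3 need.py 561.1 16.7 89.1 90
```

```text
t 42.03 pos [561.   16.9  89.1] yaw 90.01 tilt 0.02 grip 49.2 F [-1.8  0.3  0.8]
turn_x 0.00 | then shift x -0.00 y -0.00 z -0.01 j6 target ~-88
```

The force went from -5 N to about 0, so the board now carries the weight. Release and retreat straight up.

>>> {"api": "step_arm", "payload": {"moves": [[[0,0,0],[0,0,0]],[[0,0,0],[0,0,0]],[[0,0,0],[0,0,0]],[[0,0,0],[0,0,0]],[[0,0,0],[0,0,0]]], "hand": 1}}

```text
time_s: 42.45
tcp_pos: [561.2, 16.9, 88.8]
orientation: [[0.001, -1.0, -0.0], [-0.0, -0.0, 1.0], [-1.0, -0.001, -0.0]]
contact_force: [-0.5, 0.2, 0.6]
grip_width: 74.8
```

>>> {"api": "step_arm", "payload": {"moves": [[[0,0,0],[0,0,0]],[[0,0,0],[0,0,0]],[[-0.1,0,0],[0,0,0]],[[-0.3,0,0],[0,0,0]],[[-0.6,0,0],[0,0,0]]]}}

```text
time_s: 42.87
tcp_pos: [559.4, 17.0, 112.4]
orientation: [[-0.004, -1.0, -0.0], [0.0, -0.0, 1.0], [-1.0, 0.004, 0.0]]
contact_force: [-0.5, 0.4, -0.2]
grip_width: 86.8
```

>>> {"api": "step_arm", "payload": {"moves": [[[-1,0,0],[0,0,0]],[[-1,0,0],[0,0,0]],[[-1,0,0],[0,0,0]],[[-0.5,0,0],[0,0,0]],[[0,0,0],[0,0,0]]]}}

```text
time_s: 43.28
tcp_pos: [563.2, 16.7, 205.5]
orientation: [[0.007, -1.0, -0.0], [-0.001, -0.0, 1.0], [-1.0, -0.007, -0.001]]
contact_force: [0.6, 0.4, -0.0]
grip_width: 86.6
```

>>> {"api": "step_arm", "payload": {"moves": [[[0,0,1],[0,0,0]],[[0,0,1],[0,0,0]],[[0,0,1],[0,0,0]],[[0,0,1],[0,0,0]],[[0,0,1],[0,0,0]]]}}

```text
time_s: 43.7
tcp_pos: [559.8, 142.9, 199.1]
orientation: [[-0.003, -1.0, 0.0], [-0.0, 0.0, 1.0], [-1.0, 0.003, -0.0]]
contact_force: [1.2, -0.7, -0.3]
grip_width: 86.9
```

>>> {"api": "step_arm", "payload": {"moves": [[[0,0,1],[0,0,0]],[[0,0,1],[0,0,0]],[[0,0,1],[0,0,0]],[[0,0,0],[0,0,0]],[[0,0,0],[0,0,0]]]}}

```text
time_s: 44.12
tcp_pos: [559.7, 217.8, 199.2]
orientation: [[-0.003, -1.0, -0.003], [-0.001, -0.003, 1.0], [-1.0, 0.003, -0.001]]
contact_force: [0.0, 0.1, -0.8]
grip_width: 86.8
```

Run:
```python
from ov import *
for n,cr in (("top",(205,100,280,215)),("side",(200,80,335,215))):
    im=vision.snapshot(n); np.save(n+"11.npy",im); show(n,f"pics/{n}11.png")
    x,y=PAN[n][:2]
    c=lambda r,z:cylpts((x,y),r,z,0)[::2]
    overlay(n,im,[(rect(PAN[n],230,50,73),(255,0,0)),(c(25,73),(0,0,255)),(c(25,109),(0,0,255)),(c(14,129),(0,0,0)),(rect(PAN[n],230,80,15),(0,160,0))],cr,f"pics/ov{n}11.png",7)
```

```text
(no output)
```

View pics/ovtop11.png

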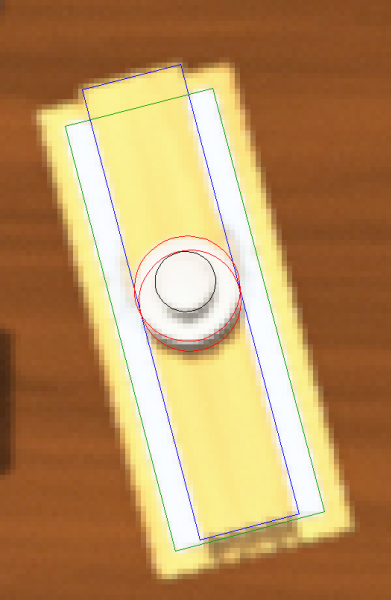

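View pics/ovside11.png

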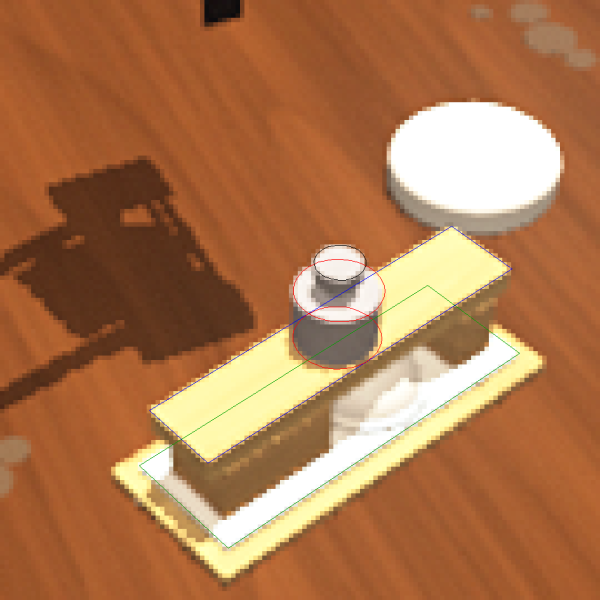

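View pics/top11.png

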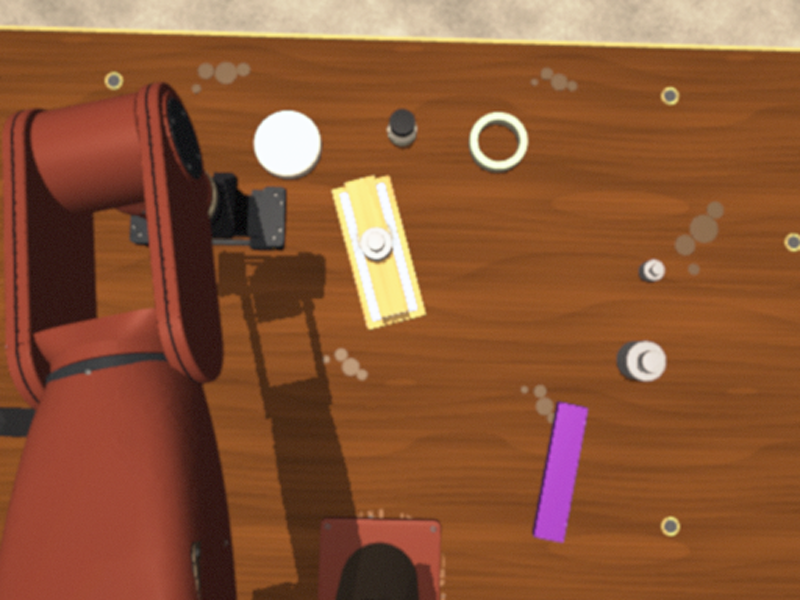

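Everything sits on the predicted outlines within about a pixel. The bystanders and look-alikes haven't moved, and the arm is clear. I'll let it settle and hand in.

>>> {"api": "step_arm", "payload": {"moves": [[[0,0,0],[0,0,0]],[[0,0,0],[0,0,0]],[[0,0,0],[0,0,0]],[[0,0,0],[0,0,0]],[[0,0,0],[0,0,0]]]}}

```text
time_s: 44.73
tcp_pos: [560.9, 216.7, 201.1]
orientation: [[0.0, -1.0, 0.0], [0.0, 0.0, 1.0], [-1.0, -0.0, 0.0]]
contact_force: [0.2, -0.5, 0.3]
grip_width: 87.0
```

```bash
python3 -c "
from workcell import workorder
print(workorder.hand_in())"
```

```text
the job is handed in; nothing more can be done
None
```

The panel is weighed down as asked, and the job was handed in at about 45 s of the 112 s allowed. The narrow block stands on the short flat, the broad block on the long flat, and the plywood board lies across both. The middle-sized steel weight stands knob up on the middle of the board.

- **Narrow block:** the first placing was about 2 mm too near the dome along the panel. I regrasped it and moved it back before laying the board.
- **Last pictures:** both cameras show the board and weight within about a pixel (1–2 mm) of the target outlines, and the dome is clear. The jar, disc, tape roll, other weights and purple strip look where they were.
- **Disagreements:** the two cameras differ by about 1 mm from calibration. After the regrasp the arm hid the narrow block from the side camera, so I checked that correction only in the top picture. I measured the broad block to within 0.5 mm before the board covered it.
- **Forces:** the readings stayed under about 7 N.

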